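# Put the cooking thermometer back on its rotating charging stand

### The arm

A 7-joint arm with a two-finger parallel gripper is mounted at the origin on a cart in front of the work surface, level with it; the furniture and walls round the work are solid. World frame = base frame: x ahead of the robot, y to its left, z up, the work surface at z = 0. Lengths are in m, angles in rad, forces in N, time in s.
With the tool pointing down it reaches from about 0.4 to 0.85 m from the base axis. Payload 4.5 kg.
Tool frame: the origin (TCP) lies midway between the tips of the shut fingers; the grasp point (between the pads) lies 19 mm behind it; z points along the fingers, y is the line along which they close (so a half turn about z gives the same grasp; the last joint's range is limited). The gripper opens to 88 mm and grips with 3 to 60 N. Pads are 18 mm wide; open, the fingers measure 123 mm over their backs; the gripper's body (75 mm by 187 mm) begins 45 mm behind the grasp point.
Start: joints at [1.198, 0.689, -0.195, 1.565, 0.157, 0.902, -0.215], TCP at [0.247, -0.574, 0.239] pointing down, gripper open.
Joint ranges: [-3.01, 3.01], [-0.46, 2.08], [-1.47, 1.51], [0.13, 2.56], [-1, 4.14], [0.04, 2.09], [-2.66, 2.66]. Speed limits (rad/s): [2.57, 2.57, 3.14, 3.14, 3.14, 3.14, 3.14].

### API

Orientations are given as a unit quaternion [x, y, z, w].
In Python, from plant import r gives the robot as it stands.
- The arm moves only by the tool carry_out, never from a script. Its argument "plan" is a list of rows, each an object with "rot": the turn, a rotation vector about the tool's x, y, z in rad, a list of three; "xyz": the shift along the tool's x, y, z in m, a list of three; "grip": the closure in counts, from 0 (fully open) to 255 (shut). In form: [{"rot": [wx, wy, wz], "xyz": [dx, dy, dz], "grip": grip}, ...]. A call has 1 to 8 rows; each row is the pose to reach, as a shift and turn from the pose commanded when the call began, along the tool's axes at that moment; what a row does not reach only later rows make up. A row lasts 1/12 s, in which the tool goes at most 41.7 mm and 7.16 degrees, less where a joint would pass 70% of its speed; a pose out of reach is approached as far as the arm can. A call with a gripper value outside its range is refused whole. The fingers move at their own pace and stop on an object; "squeeze" is the grip in N (left out, the last holds). Time passes only in rows, so rows that repeat a pose let the fingers close. It gives the time, the measured TCP pose, the force, the opening and the grip force at its end, in the units of the state.
- r.get_state(): the state, without advancing time (a new reading comes with each control period).
- r.snapshot(name): name is "side" or "top" or "wrist"; returns the picture (400x640x3 uint8, red, green, blue); there is no depth.
- r.camera_params(name): a dict with "fx", "fy", "cx", "cy" (pixels), "distortion" ([k1, k2, p1, p2, k3] as OpenCV has them; the pictures are not rectified), "position" and "attitude" of the camera in the world; the wrist camera has in their place "hand_eye" (4x4, takes a point from camera to tool coordinates, whose origin is the TCP and whose axes are the flange's). Camera axes: x right, y down, z forward; pixel columns grow to the right and rows downward; lengths in m; the calibration is good to about 2 mm. A picture is of the moment at which its call begins: read the wrist's pose just before it. camera_params takes no time and is no camera call.
- r.finish_job(): hands the job in; it is judged then, once.
The state is a dict: "clock": time; "q": joint angles; "qd": joint speeds; "joint_torque": joint torques, N m; "tool_pos": TCP position; "eef_rot": TCP orientation; "contact_force": force on the tool from outside, world axes, zero at the start; "moment": the same for the moment, N m; "opening": opening from 0.0 (shut) to 1.0 (fully open); "finger_force": force on a finger pad.
Only numpy, scipy, OpenCV 4.12 (cv2) and the standard library are available. Lean on these libraries where they do the work, as an engineer would, in place of code of your own. Each camera call takes 0.05 s, during which the arm holds its last target. There are 200 camera calls.

### The job

Put the cooking thermometer away to charge. First, before loading anything, push the charging stand's carousel round by its rim studs until the dock's slot faces straight to the front, towards the robot, and leave it facing so; then slide the flat handset, contacts first and screen up, fully home into the slot, and move every probe from the wooden drying block into a charging opening of its own, upright and pushed fully home (which probe goes where, and in what order, does not matter). Leave the other kitchen things where they are.

Things in the scene. Friction and masses are not known exactly. Their poses are not given: they have to be found in the camera images.
- carousel (a joint): Angle of the round dark-wood carousel about its vertical axis. 0 (or 6.283, a full turn) = slot mouth faces straight to the front (world -x, the robot); grows anticlockwise from above, turns freely past a full turn either way. Stiff: 0.3 N m of friction, some 2.5 N at the rim; stays where left. Disc of radius 140 mm, top 20 mm above the worktop. Turned by pushing a rim stud along the rim
- carousel_centre (a point): Centre of the disc's top face, on the axis, 20 mm above the worktop. Five upright steel studs (12 mm thick, tops 55 mm above the worktop) stand 128 mm from it, at 60, 120, 180, 240 and 300 degrees round from the slot direction. The white dock on the disc: slot housing 91 mm wide, top 67 mm; behind it socket block 44 x 160 mm, top 85 mm above the worktop; all within 97 mm of the axis
- slot_mouth (a point): Middle of the mouth of the dock's level slot, at the slot's floor (40 mm above the worktop, 78 mm from the carousel axis). x points level into the slot (to the axis), y across, z up. Slot 63 mm wide, 19 mm high, 66 mm deep to its end stop; its side walls flare a little over the first 10 mm
- handset: Flat grey thermometer handset with a glass screen, 120 x 60 x 16 mm, about 150 g, lying on the worktop screen up. Origin: centre of its underside; x lengthwise to the end with two brass contacts (the end that enters the slot), y across, z up. Fully home, 66 mm of it is in the dock and 54 mm stands out of the mouth; hold it there by its two long edges
- handset_contacts (a point): Middle of the handset's contact end, at its underside: 60 mm along x from the handset's origin; axes as the handset's
- drying_block: Fixed light wooden drying block, 42 x 180 x 60 mm high, in which the probes stand upright. Origin: centre of its underside; y runs along its row of four holes (14 mm square) at y = -69, -23, 23 and 69 mm. A probe in it has its tip 15 mm above the worktop
- probe0: Thermometer probe, upright in the drying block (two to four, all alike; None if absent), 105 mm long, 50 g: steel needle 10 mm thick, 45 mm long, tapered at the tip; steel collar 28 mm wide, from 45 to 50 mm above the tip; round grey handle 22 mm thick, from 50 to 105 mm above the tip. Origin: the needle's tip; z up along the probe
- probe1: Thermometer probe, upright in the drying block (two to four, all alike; None if absent), 105 mm long, 50 g: steel needle 10 mm thick, 45 mm long, tapered at the tip; steel collar 28 mm wide, from 45 to 50 mm above the tip; round grey handle 22 mm thick, from 50 to 105 mm above the tip. Origin: the needle's tip; z up along the probe
- probe2: Thermometer probe, upright in the drying block (two to four, all alike; None if absent), 105 mm long, 50 g: steel needle 10 mm thick, 45 mm long, tapered at the tip; steel collar 28 mm wide, from 45 to 50 mm above the tip; round grey handle 22 mm thick, from 50 to 105 mm above the tip. Origin: the needle's tip; z up along the probe
- probe3: Thermometer probe, upright in the drying block (two to four, all alike; None if absent), 105 mm long, 50 g: steel needle 10 mm thick, 45 mm long, tapered at the tip; steel collar 28 mm wide, from 45 to 50 mm above the tip; round grey handle 22 mm thick, from 50 to 105 mm above the tip. Origin: the needle's tip; z up along the probe
- opening0 (a point): Mouth centre of one of four charging openings in the top of the dock's socket block, 85 mm above the worktop: vertical round hole 13 mm wide, 55 mm deep, 2 mm chamfer. They stand in a row across the dock, 42 mm apart, 32 mm beyond the axis from the slot. Axes as slot_mouth's. A probe is home when its collar rests on the block, tip 45 mm below this point
- opening1 (a point): Mouth centre of one of four charging openings in the top of the dock's socket block, 85 mm above the worktop: vertical round hole 13 mm wide, 55 mm deep, 2 mm chamfer. They stand in a row across the dock, 42 mm apart, 32 mm beyond the axis from the slot. Axes as slot_mouth's. A probe is home when its collar rests on the block, tip 45 mm below this point
- opening2 (a point): Mouth centre of one of four charging openings in the top of the dock's socket block, 85 mm above the worktop: vertical round hole 13 mm wide, 55 mm deep, 2 mm chamfer. They stand in a row across the dock, 42 mm apart, 32 mm beyond the axis from the slot. Axes as slot_mouth's. A probe is home when its collar rests on the block, tip 45 mm below this point
- opening3 (a point): Mouth centre of one of four charging openings in the top of the dock's socket block, 85 mm above the worktop: vertical round hole 13 mm wide, 55 mm deep, 2 mm chamfer. They stand in a row across the dock, 42 mm apart, 32 mm beyond the axis from the slot. Axes as slot_mouth's. A probe is home when its collar rests on the block, tip 45 mm below this point
- pepper_mill: Wooden pepper mill, 58 mm wide, 150 mm high, at the back left. A bystander: to be left alone. Origin at the centre of its underside
- spice_jar_a: Spice jar with a dark cap, 41 mm wide, 105 mm high, at the back left. A bystander: to be left alone. Origin at the centre of its underside
- tomato_tin: Food tin, 75 mm wide, 110 mm high, at the back. A bystander: to be left alone. Origin at the centre of its underside
- dropper_bottle: Amber dropper bottle, 33 mm wide, 102 mm high, at the back right. A bystander: to be left alone. Origin at the centre of its underside
- salt_shaker: Salt shaker, 44 mm wide, 90 mm high, near the front edge. A bystander: to be left alone. Origin at the centre of its underside
- sardine_tin: Flat tin, 63 x 105 x 24 mm, at the front right. A bystander: to be left alone. Origin at the centre of its underside
- garlic: Garlic bulb, 50 mm, at the front left. A bystander: to be left alone. Origin at the centre of its underside
Mind the look-alikes: they are no part of the job. Leave any blue or red look-alike of the probe1 alone.

How it is judged:
By the outcome, as a careful person would: the job done as asked, in the order asked, and still so for the second after the job is handed in, with the robot touching nothing.
Of probe0, probe1, probe2, probe3 only 2 to 4 are there at a start; the rules pass over those that are not, and their reading is None.
At some moment in a run one of handset may be knocked a few centimetres aside while the robot is not near it.
It also fails if it takes over 210 s, if anything falls off the work surface, if the arm or the gripper's body presses on something with over 40 N, if the wrist force passes 120 N, or if a joint passes its speed limit or range.

## Working session

There is one attempt and no reset: what is moved stays moved. The work goes in short steps, Python scripts to look and compute and a tool call to move; the robot and the scene stay as the last step left them, time stands still between calls to the robot, and variables do not carry over. Pictures are saved under pics/ and viewed, at most 17 in all, crops included, and the job is handed in when it is done.

Besides the shell and the picture viewer there is one more tool, called after "Emit:" as a command line: name --argument value ..., lists and objects as JSON in quotes. carry_out: Moves the arm, as the interface text tells. Its arguments: {"type":"object","properties":{"plan":{"type":"array"},"squeeze":{"type":"number"}},"required":["plan"]}

```bash
mkdir -p pics; ls; cat > h.py <<'E'
import numpy as np,cv2
from scipy.spatial.transform import Rotation as R
from plant import r
def save(n,img,f): cv2.imwrite('pics/'+f,img[:,:,::-1])
def cam(name,st=None):
    p=r.camera_params(name)
    K=np.array([[p['fx'],0,p['cx']],[0,p['fy'],p['cy']],[0,0,1.]]);D=np.array(p['distortion'],float)
    if 'hand_eye' in p:
        st=st or r.get_state();T=np.eye(4);T[:3,:3]=R.from_quat(st['eef_rot']).as_matrix();T[:3,3]=st['tool_pos'];T=T@np.array(p['hand_eye'])
        return K,D,T[:3,:3],T[:3,3]
    a=np.array(p['attitude'],float)
    Rm=R.from_quat(a).as_matrix() if a.size==4 else a.reshape(3,3)
    return K,D,Rm,np.array(p['position'])
def ray(c,uv,z):
    K,D,Rm,o=c
    u=cv2.undistortPoints(np.array(uv,float).reshape(-1,1,2),K,D).reshape(-1,2)
    d=np.c_[u,np.ones(len(u))]@Rm.T
    return o+d*((z-o[2])/d[:,2])[:,None]
def proj(c,P):
    K,D,Rm,o=c
    return cv2.projectPoints((np.array(P,float).reshape(-1,3)-o)@Rm,np.zeros(3),np.zeros(3),K,D)[0].reshape(-1,2)
def tool(dw,st=None):
    st=st or r.get_state();return R.from_quat(st['eef_rot']).inv().apply(dw)
E
python3 - <<'E'
from h import *
for n in('top','side','wrist'):
    save(n,r.snapshot(n),n+'0.png');print(r.camera_params(n))
s=r.get_state();print(s);print(R.from_quat(s['eef_rot']).as_matrix().round(3))
E
```

```text
pics
{'fx': 483.7975612512178, 'fy': 483.7975612512178, 'cx': 320.73235682884143, 'cy': 208.6285401032441, 'distortion': array([0.0348039, 0.       , 0.       , 0.       , 0.       ]), 'position': array([ 0.24223917, -0.04111119,  1.38283574]), 'attitude': array([ 0.76290391, -0.63643699,  0.07169786, -0.08823263])}
{'fx': 404.06603970981894, 'fy': 404.06603970981894, 'cx': 315.70697903453254, 'cy': 197.8024110628254, 'distortion': array([-0.04236249,  0.        ,  0.        ,  0.        ,  0.        ]), 'position': array([ 0.20344438, -0.93411613,  0.49102235]), 'attitude': array([ 0.81831337, -0.12806929,  0.09711502, -0.55184252])}
{'fx': 286.71042644186844, 'fy': 286.71042644186844, 'cx': 316.14382497312516, 'cy': 199.49452217288285, 'distortion': array([-0.02879274,  0.        ,  0.        ,  0.        ,  0.        ]), 'hand_eye': array([[ 1.06901100e-03, -9.65926339e-01, -2.58814926e-01,
         6.56461633e-02],
       [ 9.99999255e-01,  8.79955963e-04,  8.46309618e-04,
         6.80449279e-04],
       [-5.89727013e-04, -2.58815638e-01,  9.65926559e-01,
        -1.45815615e-01
[... 199 characters left out ...]
27, -0.21511747]), 'qd': array([-2.01843199e-03, -7.06860550e-04, -1.34485682e-03, -3.55135937e-03,
        3.80999065e-06, -1.77800467e-03,  2.63234298e-04]), 'joint_torque': array([-1.45028600e-03, -5.27856874e+01, -1.26857087e+00, -1.53584504e+01,
       -5.25431754e-02,  3.94784365e-03,  1.14240245e-04]), 'tool_pos': array([ 0.24708541, -0.57358208,  0.23811122]), 'eef_rot': array([ 9.79377106e-01,  2.02039634e-01, -1.93255139e-04, -6.57761270e-04]), 'contact_force': array([0.53835921, 0.01962513, 0.07205008]), 'moment': array([0.10714453, 0.01142372, 0.0267616 ]), 'finger_force': 0.0, 'opening': 0.9977515529401869}
[[ 0.918  0.396 -0.001]
 [ 0.396 -0.918  0.001]
 [-0.    -0.001 -1.   ]]
```

View pics/top0.png

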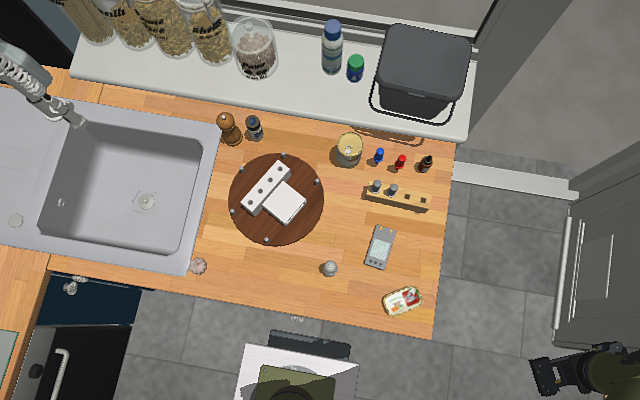

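View pics/side0.png

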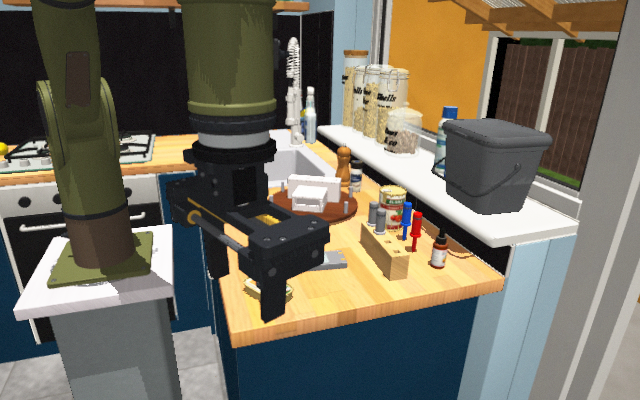

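Top view: carousel at (277,198), slot mouth towards lower right. Grey probes stand at (376,187) and (392,190) in the block, and the handset is at (380,247). Things that could be mistaken for a probe: blue (378,155), red (400,162), dropper (425,163). I choose the two grey ones in the block and check them in a crop.

```bash
python3 - <<'E'
from h import *
im=cv2.imread('pics/top0.png')
c=cv2.resize(im[140:280,220:440],None,fx=3.6,fy=3.6,interpolation=cv2.INTER_CUBIC);cv2.imwrite('pics/crop0.png',c)
C=cam('top');print(C[2].round(2))
for n,uv,z in[('car',(277,198),.02),('p',(376,185),.12),('p',(392,187),.12),('hs',(380,247),.016)]:print(n,ray(C,uv,z).round(3))
E
```

```text
[[ 0.18 -0.96  0.22]
 [-0.98 -0.17  0.04]
 [-0.   -0.23 -0.97]]
car [[0.561 0.15  0.02 ]]
p [[ 0.621 -0.12   0.12 ]]
p [[ 0.623 -0.164  0.12 ]]
hs [[ 0.473 -0.166  0.016]]
```

View pics/crop0.png

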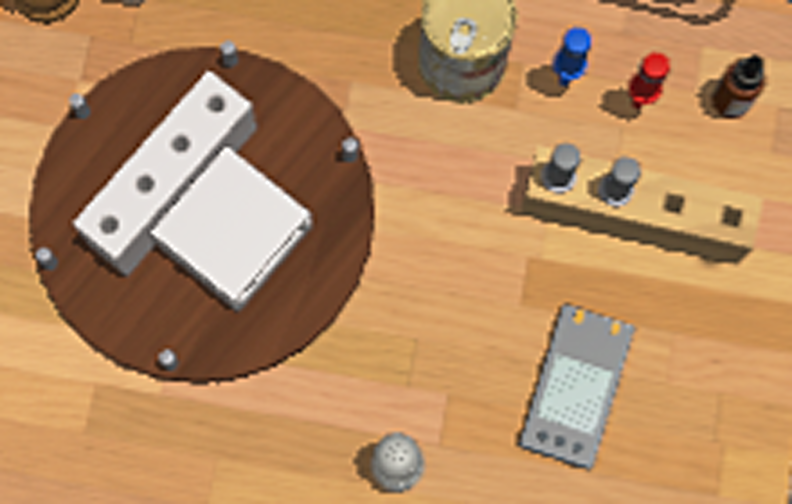

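The crop shows two grey probes in the block at crop (565,155) and (625,170), with the blue and red look-alikes free-standing behind it. The slot faces lower right, and the handset's contacts point to the back. Five studs are visible.

```bash
python3 - <<'E'
from h import *
from scipy.optimize import least_squares
C=cam('top');f=lambda L:[(220+x/3.6-.4,140+y/3.6-.4) for x,y in L]
op=ray(C,f([(216,104),(181,143),(145,184),(109,224)]),.085)
st=ray(C,f([(350,146),(229,48),(79,101),(44,254),(167,355)]),.055)
print('op',op.round(3),np.linalg.norm(np.diff(op,axis=0),axis=1))
# slot dir angle world th: slot_dir = pi+angle
def model(p):
    a=p[2]+np.pi;c=p[:2];s=np.array([np.cos(a),np.sin(a)]);t=np.array([-s[1],s[0]])
    S=[c+.128*np.array([np.cos(a+k),np.sin(a+k)]) for k in np.radians([60,120,180,240,300])]
    O=[c-.032*s+k*t for k in(.063,.021,-.021,-.063)]
    return S,O
def res(p):
    S,O=model(p);return np.r_[(np.array(S)-st[:,:2]).ravel(),(np.array(O)-op[:,:2]).ravel()]
best=min((least_squares(res,[.56,.15,a]) for a in np.arange(-3,3,.5)),key=lambda s:s.cost)
print('car',best.x.round(4),np.degrees(best.x[2]),np.abs(best.fun).max());print(res(best.x).reshape(-1,2).round(4))
print('studs',np.array(model(best.x)[0]).round(3))
h=ray(C,f([(566,303),(635,327),(592,467),(520,443)]),.016);print('hs',h.round(3),h.mean(0));d=h[:2].mean(0)-h[2:].mean(0);print(np.linalg.norm(d),np.degrees(np.arctan2(d[1],d[0])))
print('blockholes',ray(C,f([(675,203),(733,216)]),.06).round(3))
print('probes',ray(C,f([(566,149),(628,163)]),.12).round(3))
print('salt',ray(C,f([(397,448)]),.09))
E
```

```text
op [[0.631 0.151 0.085]
 [0.595 0.171 0.085]
 [0.558 0.192 0.085]
 [0.522 0.213 0.085]] [0.04130153 0.04256101 0.04149415]
car [0.5604 0.1536 1.056 ] 60.506942271752415 0.0018982110934760987
[[ 0.0008 -0.0007]
 [ 0.0006  0.0002]
 [ 0.0008  0.0015]
 [ 0.      0.0005]
 [-0.0019  0.    ]
 [ 0.0002 -0.0006]
 [-0.0005 -0.0004]
 [ 0.0002 -0.0003]
 [-0.0003 -0.0002]]
studs [[0.625 0.043]
 [0.688 0.155]
 [0.623 0.265]
 [0.495 0.264]
 [0.432 0.152]]
hs [[ 0.538 -0.147  0.016]
 [ 0.529 -0.204  0.016]
 [ 0.413 -0.187  0.016]
 [ 0.421 -0.129  0.016]] [ 0.47521545 -0.16671827  0.016     ]
0.11791411485096245 -8.60275885616397
blockholes [[ 0.623 -0.215  0.06 ]
 [ 0.621 -0.261  0.06 ]]
probes [[ 0.633 -0.121  0.12 ]
 [ 0.63  -0.168  0.12 ]]
salt [[ 0.39138319 -0.03488279  0.09      ]]
```

```bash
cat >> h.py <<'E'
def goal(x,y,z,yaw,st=None,flip=None):
    """yaw: world direction (deg) of tool y; prints shift & rotvec in current tool axes"""
    st=st or r.get_state();M=R.from_quat(st['eef_rot']);a=np.radians(yaw)
    yv=np.array([np.cos(a),np.sin(a),0]);zv=np.array([0,0,-1.]);G=R.from_matrix(np.c_[np.cross(yv,zv),yv,zv])
    print('xyz',M.inv().apply(np.array([x,y,z])-st['tool_pos']).round(4),'rot',(M.inv()*G).as_rotvec().round(3))
def show():
    s=r.get_state();m=R.from_quat(s['eef_rot']).as_matrix()
    print(round(s['clock'],2),s['tool_pos'].round(4),'yaw_y',np.degrees(np.arctan2(m[1,1],m[0,1])).round(1),'F',s['contact_force'].round(1),'q',s['q'].round(2),'op',round(s['opening'],3),s['finger_force'])
E
python3 -c "
from h import *
goal(.625,.043,.24,30.5);goal(.625,.043,.24,-20)"
```

```text
xyz [ 0.5911 -0.4167 -0.0014] rot [-1.000e-03 -1.000e-03 -1.696e+00]
xyz [ 0.5911 -0.4167 -0.0014] rot [-0.001 -0.    -0.815]
```

Emit:
carry_out --plan '[{"rot":[0,0,-0.12],"xyz":[0.04,-0.03,0],"grip":160},{"rot":[0,0,-0.24],"xyz":[0.07,-0.05,0],"grip":160},{"rot":[0,0,-0.36],"xyz":[0.105,-0.075,0],"grip":160},{"rot":[0,0,-0.48],"xyz":[0.14,-0.1,0],"grip":160},{"rot":[0,0,-0.6],"xyz":[0.175,-0.125,0],"grip":160},{"rot":[0,0,-0.7],"xyz":[0.21,-0.15,0],"grip":160},{"rot":[0,0,-0.8],"xyz":[0.245,-0.175,0],"grip":160},{"rot":[0,0,-0.9],"xyz":[0.28,-0.2,0],"grip":160}]'

```text
clock: 0.82
tool_pos: [0.4202, -0.287, 0.2387]
eef_rot: [0.793, 0.61, -0.0, 0.0]
contact_force: [0.5, -1.3, 0.6]
opening: 0.422
finger_force: 0.0
```

```bash
python3 -c "
from h import *
show();goal(.625,.043,.24,30.5)"
```

```text
0.82 [ 0.4202 -0.287   0.2387] yaw_y -14.9 F [ 0.5 -1.3  0.6] q [ 0.78  0.56 -0.43  1.9   0.34  0.75 -0.1 ] op 0.422 0.0
xyz [ 0.3715  0.1133 -0.0013] rot [-0.     0.    -0.792]
```

Emit:
carry_out --plan '[{"rot":[0,0,-0.12],"xyz":[0.04,0.012,0],"grip":160},{"rot":[0,0,-0.24],"xyz":[0.08,0.024,0],"grip":160},{"rot":[0,0,-0.36],"xyz":[0.12,0.036,0],"grip":160},{"rot":[0,0,-0.48],"xyz":[0.16,0.048,0],"grip":160},{"rot":[0,0,-0.6],"xyz":[0.2,0.06,0],"grip":160},{"rot":[0,0,-0.7],"xyz":[0.24,0.072,0],"grip":160},{"rot":[0,0,-0.79],"xyz":[0.28,0.085,0],"grip":160},{"rot":[0,0,-0.79],"xyz":[0.315,0.096,0],"grip":160}]'

```text
clock: 1.48
tool_pos: [0.5955, -0.0073, 0.2384]
eef_rot: [0.497, 0.868, 0.0, -0.0]
contact_force: [0.4, -0.5, 0.5]
opening: 0.375
finger_force: 0.0
```

```bash
python3 -c "
from h import *
show();goal(.625,.043,.14,30.5);goal(.625,.043,.035,30.5)"
```

```text
1.48 [ 0.5955 -0.0073  0.2384] yaw_y 30.4 F [ 0.4 -0.5  0.5] q [ 0.28  0.71 -0.62  1.65  0.48  0.95  0.02] op 0.375 0.0
xyz [0.0284 0.0509 0.0985] rot [ 0.    -0.001 -0.002]
xyz [0.0283 0.0509 0.2035] rot [ 0.    -0.001 -0.002]
```

Emit:
carry_out --plan '[{"rot":[0,0,0],"xyz":[0.02,0.033,0.02],"grip":160},{"rot":[0,0,0],"xyz":[0.028,0.051,0.05],"grip":160},{"rot":[0,0,0],"xyz":[0.028,0.051,0.085],"grip":160},{"rot":[0,0,0],"xyz":[0.028,0.051,0.12],"grip":160},{"rot":[0,0,0],"xyz":[0.028,0.051,0.15],"grip":160},{"rot":[0,0,0],"xyz":[0.028,0.051,0.17],"grip":160},{"rot":[0,0,0],"xyz":[0.028,0.051,0.19],"grip":160},{"rot":[0,0,0],"xyz":[0.028,0.051,0.203],"grip":160}]'

```text
clock: 2.15
tool_pos: [0.6233, 0.0397, 0.0332]
eef_rot: [0.499, 0.867, -0.001, -0.001]
contact_force: [-0.6, 1.0, 0.2]
opening: 0.374
finger_force: 0.0
```

```bash
python3 - <<'E'
from h import *
show();save('',r.snapshot('wrist'),'w1.png')
# arc: stud angle phi from 300.5 to ~240, centre c; far finger pushes: TCP leads in tangent
st=r.get_state();c=np.array([.5604,.1536])
for k in range(0,61,6):
    a=np.radians(300.5-k);p=c+.128*np.array([np.cos(a),np.sin(a)])
    print(k,tool(np.r_[p-st['tool_pos'][:2],0],st).round(4),round(np.radians(k),3))
E
```

```text
2.15 [0.6233 0.0397 0.0332] yaw_y 30.1 F [-0.6  1.   0.2] q [ 0.1   1.   -0.45  1.68  0.67  0.62 -0.2 ] op 0.374 0.0
0 [ 0.0018  0.0045 -0.    ] 0.0
6 [ 0.0024 -0.0088  0.0001] 0.105
12 [ 0.0044 -0.0221  0.0001] 0.209
18 [ 0.0078 -0.0351  0.0002] 0.314
24 [ 0.0125 -0.0476  0.0003] 0.419
30 [ 0.0185 -0.0596  0.0004] 0.524
36 [ 0.0258 -0.0708  0.0004] 0.628
42 [ 0.0341 -0.0813  0.0005] 0.733
48 [ 0.0436 -0.0908  0.0006] 0.838
54 [ 0.0539 -0.0993  0.0006] 0.942
60 [ 0.0651 -0.1067  0.0007] 1.047
```

View pics/w1.png

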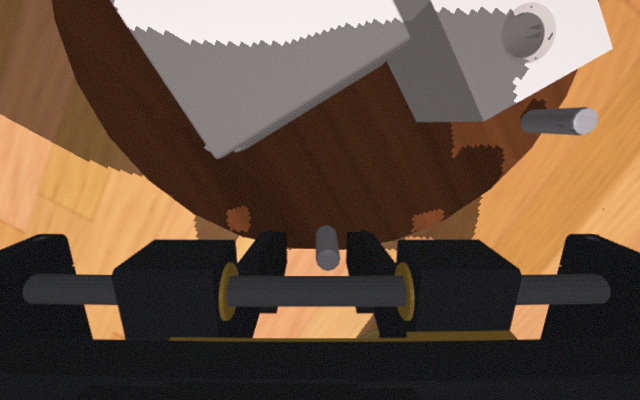

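The stud stands between the fingers at about (327,247). Turning it now.

Emit:
carry_out --plan '[{"rot":[0,0,0.105],"xyz":[0.002,-0.009,0],"grip":160},{"rot":[0,0,0.21],"xyz":[0.004,-0.022,0],"grip":160},{"rot":[0,0,0.31],"xyz":[0.008,-0.035,0],"grip":160},{"rot":[0,0,0.42],"xyz":[0.0125,-0.048,0],"grip":160},{"rot":[0,0,0.52],"xyz":[0.0185,-0.06,0],"grip":160},{"rot":[0,0,0.63],"xyz":[0.026,-0.071,0],"grip":160},{"rot":[0,0,0.73],"xyz":[0.034,-0.081,0],"grip":160},{"rot":[0,0,0.73],"xyz":[0.034,-0.081,0],"grip":160}]'

```text
clock: 2.87
tool_pos: [0.536, 0.029, 0.0366]
eef_rot: [0.776, 0.631, -0.001, 0.0]
contact_force: [0.5, 0.8, -0.6]
opening: 0.369
finger_force: 0.0
```

```bash
python3 - <<'E'
from h import *
show();w=r.snapshot('wrist');save('',w,'w2.png');t=r.snapshot('top');save('',t,'t2.png')
C=cam('top')
g=t[140:260,215:335].astype(int);m=(g.min(2)>185).astype(np.uint8)
cs=[c for c in cv2.findContours(m,0,2)[0] if cv2.contourArea(c)>100]
for c in cs:
    R_=cv2.minAreaRect(c.astype(np.float32)+np.float32([215,140]));print(cv2.contourArea(c),R_)
    print(ray(C,cv2.boxPoints(R_),.07).round(3))
cv2.imwrite('pics/c2.png',cv2.resize(t[130:270,200:340],None,fx=4,fy=4,interpolation=2)[:,:,::-1])
E
```

```text
2.87 [0.536  0.029  0.0366] yaw_y -11.8 F [ 0.5  0.8 -0.6] q [-0.03  0.91 -0.18  1.96  0.48  0.32 -0.81] op 0.369 0.0
463.0 ((275.7115478515625, 205.5576934814453), (29.221303939819336, 30.5941162109375), 78.69007110595703)
[[0.55  0.198 0.07 ]
 [0.582 0.119 0.07 ]
 [0.504 0.087 0.07 ]
 [0.473 0.166 0.07 ]]
657.5 ((266.7560729980469, 182.1951141357422), (15.086095809936523, 48.610748291015625), 77.90524291992188)
[[0.583 0.253 0.07 ]
 [0.636 0.126 0.07 ]
 [0.595 0.109 0.07 ]
 [0.542 0.235 0.07 ]]
```

View pics/c2.png

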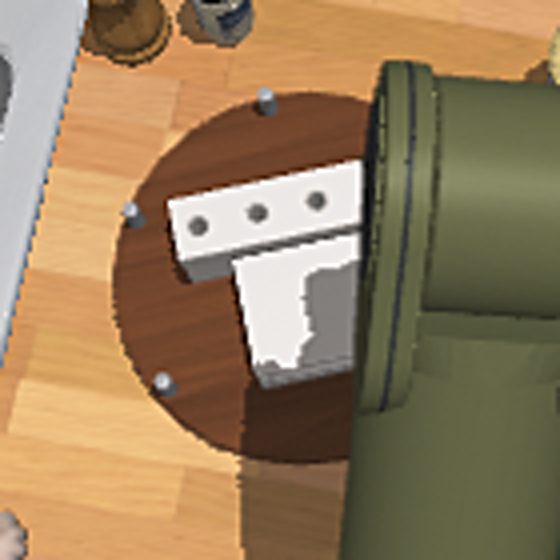

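Three openings are visible at crop (198,225), (258,212) and (317,200), and three studs at (266,99), (131,210) and (164,380).

```bash
cat >> h.py <<'E'
from scipy.optimize import least_squares
def carousel(op,st,opk,stk,x0,fixc=None):
    """op/st world pts; opk offsets along t (m), stk stud angles deg"""
    def res(p):
        c=np.array(fixc) if fixc is not None else p[1:];a=p[0]+np.pi;s=np.array([np.cos(a),np.sin(a)]);t=np.array([-s[1],s[0]])
        S=[c+.128*np.array([np.cos(a+k),np.sin(a+k)]) for k in np.radians(stk)];O=[c-.032*s+k*t for k in opk]
        return np.r_[np.array(S).reshape(-1,2)-np.array(st)[:,:2].reshape(-1,2),np.array(O).reshape(-1,2)-np.array(op)[:,:2].reshape(-1,2)].ravel()
    q=least_squares(res,x0);print('carousel deg',np.degrees(q.x[0]),q.x[1:].round(4),'res',np.abs(q.fun).max());return q.x
E
python3 - <<'E'
from h import *
C=cam('top');f=lambda L:[(200+x/4-.4,130+y/4-.4) for x,y in L]
op=ray(C,f([(317,200),(258,212),(198,225)]),.085);st=ray(C,f([(266,99),(131,210),(164,380)]),.055)
x=carousel(op,st,[.021,-.021,-.063],[180,240,300],[.4,.56,.153])
s=r.get_state();p=s['tool_pos'];c=x[1:];print('tcp polar',np.degrees(np.arctan2(p[1]-c[1],p[0]-c[0]))%360,np.hypot(*(p[:2]-c)),'stud',240+np.degrees(x[0]))
now=np.arctan2(p[1]-c[1],p[0]-c[0])
for k in np.arange(4,32,4):
    a=now-np.radians(k);print(k,tool(np.r_[c+.128*np.array([np.cos(a),np.sin(a)])-p[:2],0.035-p[2]],s).round(4),np.radians(k).round(3))
E
```

```text
carousel deg 22.903613402902977 [0.5602 0.1532] res 0.003475200340559259
tcp polar 259.9416863916876 0.1259165439953745 stud 262.903613402903
4 [-0.002  -0.0089  0.0014] 0.07
8 [-0.0013 -0.0178  0.0014] 0.14
12 [ 0.0001 -0.0266  0.0014] 0.209
16 [ 0.002  -0.0353  0.0014] 0.279
20 [ 0.0045 -0.0439  0.0013] 0.349
24 [ 0.0077 -0.0523  0.0013] 0.419
28 [ 0.0114 -0.0604  0.0013] 0.489
```

Emit:
carry_out --plan '[{"rot":[0,0,0.07],"xyz":[-0.002,-0.009,0.001],"grip":160},{"rot":[0,0,0.14],"xyz":[-0.001,-0.018,0.001],"grip":160},{"rot":[0,0,0.21],"xyz":[0,-0.0265,0.001],"grip":160},{"rot":[0,0,0.28],"xyz":[0.002,-0.035,0.001],"grip":160},{"rot":[0,0,0.35],"xyz":[0.0045,-0.044,0.001],"grip":160},{"rot":[0,0,0.35],"xyz":[0.0045,-0.044,0.001],"grip":160},{"rot":[0,0,0.35],"xyz":[0.0045,-0.044,0.001],"grip":160}]'

```text
clock: 3.55
tool_pos: [0.4961, 0.0427, 0.0348]
eef_rot: [0.872, 0.489, 0.0, -0.0]
contact_force: [0.8, -0.4, 0.5]
opening: 0.374
finger_force: 0.0
```

```bash
python3 - <<'E'
from h import *
show();t=r.snapshot('top')
cv2.imwrite('pics/c3.png',cv2.resize(t[140:250,220:340],None,fx=6,fy=6,interpolation=2)[:590,:,::-1])
E
```

```text
3.55 [0.4961 0.0427 0.0348] yaw_y -31.5 F [ 0.8 -0.4  0.5] q [-0.13  0.89 -0.08  2.08  0.33  0.18 -1.06] op 0.374 0.0
```

View pics/c3.png

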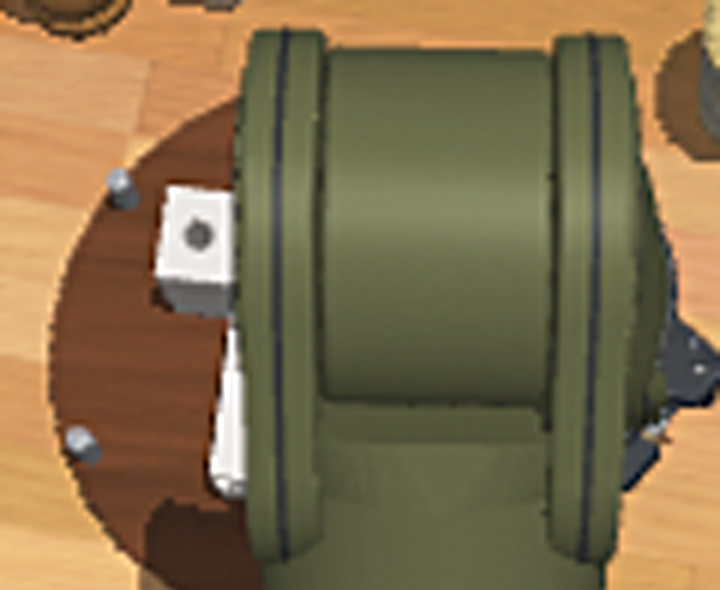

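One opening at crop (199,234) and two studs at (121,181) and (80,438) are visible.

```bash
python3 - <<'E'
from h import *
C=cam('top');f=lambda L:[(220+x/6-.4,140+y/6-.4) for x,y in L]
op=ray(C,f([(199,234)]),.085);st=ray(C,f([(121,181),(80,438)]),.055);print(op,st)
c=np.array([.5604,.1536])
for q in list(op)+list(st):print(np.degrees(np.arctan2(q[1]-c[1],q[0]-c[0])),np.hypot(*(q[:2]-c)))
x=carousel(op,st,[-.063],[240,300],[.1],fixc=c)
s=r.get_state();p=s['tool_pos'];now=np.arctan2(p[1]-c[1],p[0]-c[0]);print('tcp',np.degrees(now)%360)
for k in np.arange(2,9,2):
    a=now-np.radians(k);print(k,tool(np.r_[c+.128*np.array([np.cos(a),np.sin(a)])-p[:2],0.035-p[2]],s).round(4),np.radians(k).round(3))
E
```

```text
[[0.58833546 0.21888061 0.085     ]] [[0.61546069 0.26708608 0.055     ]
 [0.48901315 0.25870702 0.055     ]]
66.83252004268292 0.07100667533874179
64.1184642404232 0.12613789653207672
124.18366066252158 0.12705734112977843
carousel deg 4.098766737982832 [] res 0.0016561163368508103
tcp 240.01824597538672
2 [ 0.0004 -0.0045 -0.0003] 0.035
4 [ 0.0005 -0.0089 -0.0003] 0.07
6 [ 0.0008 -0.0134 -0.0003] 0.105
8 [ 0.0012 -0.0179 -0.0003] 0.14
```

Stud angle is about 4.1°, so 4° more.

Emit:
carry_out --plan '[{"rot":[0,0,0.03],"xyz":[0,-0.0045,0],"grip":160},{"rot":[0,0,0.07],"xyz":[0,-0.009,0],"grip":160},{"rot":[0,0,0.07],"xyz":[0,-0.009,0],"grip":160},{"rot":[0,0,0.07],"xyz":[0,-0.006,0],"grip":160},{"rot":[0,0,0.07],"xyz":[0,-0.002,-0.02],"grip":160},{"rot":[0,0,0.07],"xyz":[0,-0.002,-0.06],"grip":160},{"rot":[0,0,0.07],"xyz":[0,-0.002,-0.1],"grip":160},{"rot":[0,0,0.07],"xyz":[0,-0.002,-0.14],"grip":160}]'

```text
clock: 4.27
tool_pos: [0.493, 0.0426, 0.1761]
eef_rot: [0.89, 0.456, -0.001, -0.0]
contact_force: [1.6, -0.5, -0.6]
opening: 0.368
finger_force: 0.0
```

```bash
python3 -c "
from h import *
show();goal(.47,-.20,.25,-60)"
```

```text
4.27 [0.493  0.0426 0.1761] yaw_y -35.7 F [ 1.6 -0.5 -0.6] q [-0.05  0.63 -0.2   2.01  0.23  0.53 -1.04] op 0.368 0.0
xyz [-0.2106  0.1228 -0.0737] rot [-0.001  0.002  0.424]
```

```bash
python3 -c "
from h import *
goal(.45,-.163,.22,81.4)"
```

```text
xyz [-0.1922  0.085  -0.0437] rot [-0.003 -0.    -2.044]
```

Emit:
carry_out --plan '[{"rot":[0,0,-0.12],"xyz":[-0.02,0.01,-0.02],"grip":60},{"rot":[0,0,-0.24],"xyz":[-0.05,0.025,-0.04],"grip":20},{"rot":[0,0,-0.36],"xyz":[-0.08,0.035,-0.044],"grip":0},{"rot":[0,0,-0.48],"xyz":[-0.11,0.05,-0.044],"grip":0},{"rot":[0,0,-0.6],"xyz":[-0.14,0.06,-0.044],"grip":0},{"rot":[0,0,-0.72],"xyz":[-0.165,0.075,-0.044],"grip":0},{"rot":[0,0,-0.84],"xyz":[-0.185,0.08,-0.044],"grip":0},{"rot":[0,0,-0.96],"xyz":[-0.192,0.085,-0.044],"grip":0}]'

```text
clock: 4.93
tool_pos: [0.448, -0.1667, 0.2184]
eef_rot: [0.578, 0.816, -0.002, -0.001]
contact_force: [-1.1, 0.6, 0.7]
opening: 0.954
finger_force: 0.0
```

Emit:
carry_out --plan '[{"rot":[0,0,-0.12],"xyz":[0,0,0],"grip":0},{"rot":[0,0,-0.24],"xyz":[0,0,0],"grip":0},{"rot":[0,0,-0.36],"xyz":[0,0,0],"grip":0},{"rot":[0,0,-0.48],"xyz":[0,0,0],"grip":0},{"rot":[0,0,-0.6],"xyz":[0,0,0],"grip":0},{"rot":[0,0,-0.72],"xyz":[0,0,0],"grip":0},{"rot":[0,0,-0.84],"xyz":[0,0,0],"grip":0},{"rot":[0,0,-0.96],"xyz":[0,0,0],"grip":0}]'

```text
clock: 5.6
tool_pos: [0.4501, -0.163, 0.2187]
eef_rot: [0.134, 0.991, -0.0, -0.0]
contact_force: [0.9, 0.1, 0.5]
opening: 0.998
finger_force: 0.0
```

```bash
python3 - <<'E'
from h import *
show();t=r.snapshot('top');save('',r.snapshot('wrist'),'w4.png')
a=cv2.resize(t[145:250,222:332],None,fx=5,fy=5,interpolation=2)[:,:,::-1]
b=cv2.imread('pics/w4.png')[:,100:500];b=cv2.resize(b,None,fx=.6,fy=.6)
o=np.zeros((525,550+240,3),np.uint8);o[:,:550]=a;o[:240,550:]=b;cv2.imwrite('pics/c4.png',o)
E
```

```text
5.6 [ 0.4501 -0.163   0.2187] yaw_y 74.6 F [0.9 0.1 0.5] q [ 0.77  0.65 -0.84  2.    0.67  0.8   0.84] op 0.998 0.0
```

View pics/c4.png

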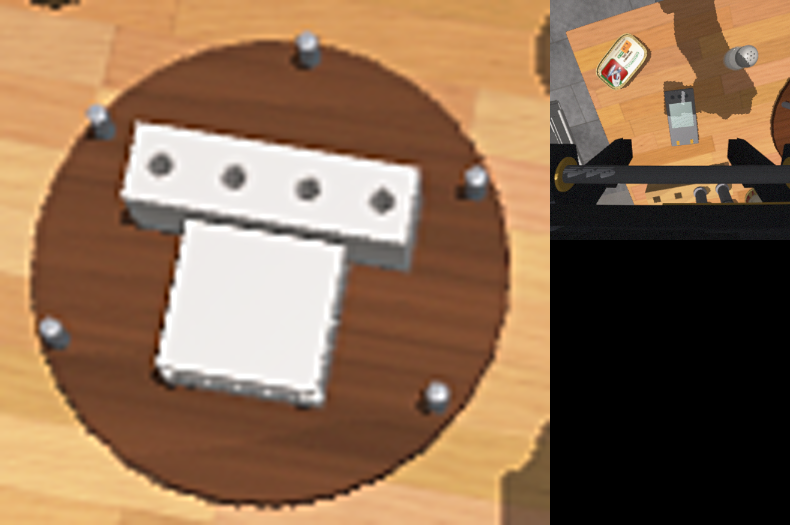

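The disc crop shows the slot facing nearly front. Openings are at (162,163), (234,176), (307,188) and (382,200), with all five studs visible. The handset is at about (682,117) in the inset.

```bash
cat > hs.py <<'E'
from h import *
def handset(w,c,box,z=.016):
    x0,y0,x1,y1=box;hsv=cv2.cvtColor(np.ascontiguousarray(w),cv2.COLOR_RGB2HSV)
    m=np.zeros(w.shape[:2],np.uint8);m[y0:y1,x0:x1]=((hsv[...,1]<75)&(hsv[...,2]>60))[y0:y1,x0:x1]*255
    m=cv2.morphologyEx(m,cv2.MORPH_CLOSE,np.ones((7,7)));m=cv2.morphologyEx(m,cv2.MORPH_OPEN,np.ones((5,5)))
    k=max(cv2.findContours(m,0,2)[0],key=cv2.contourArea)
    P=ray(c,k.reshape(-1,2),z)[:,:2];rc=cv2.minAreaRect(P.astype(np.float32));b=cv2.boxPoints(rc)
    e=[b[1]-b[0],b[2]-b[1]];e=max(e,key=lambda v:np.hypot(*v));e=e if e[0]>0 else -e
    print('handset c',np.round(rc[0],4),'size',np.round(rc[1],4),'axis deg',np.degrees(np.arctan2(e[1],e[0])).round(1));return k
E
python3 - <<'E'
from hs import *
C=cam('top');f=lambda L:[(222+x/5-.4,145+y/5-.4) for x,y in L]
op=ray(C,f([(382,200),(307,188),(234,176),(162,163)]),.085);st=ray(C,f([(437,389),(476,175),(307,41),(97,116),(51,327)]),.055)
carousel(op,st,[.063,.021,-.021,-.063],[60,120,180,240,300],[0,.56,.153])
carousel(op,[],[.063,.021,-.021,-.063],[],[0,.56,.153]) if 0 else None
d=op[3]-op[0];print('row dir',np.degrees(np.arctan2(d[1],d[0]))-90)
w=cv2.imread('pics/w4.png')[:,:,::-1];c=cam('wrist')
k=handset(w,c,(265,120,380,255));print(cv2.boundingRect(k))
E
```

```text
carousel deg 0.8331212981321319 [0.5609 0.1538] res 0.0014357991468461062
row dir 0.43059782652429135
handset c [ 0.4737 -0.1659] size [0.0595 0.1197] axis deg -8.8
(291, 147, 56, 96)
```

```bash
python3 -c "
from h import *
goal(.449,-.1621,.004,81.2)"
```

```text
xyz [0.0011 0.0005 0.2145] rot [ 0.    -0.001 -0.121]
```

Emit:
carry_out --plan '[{"rot":[0,0,-0.12],"xyz":[0.001,0.0005,0.03],"grip":0},{"rot":[0,0,-0.12],"xyz":[0.001,0.0005,0.07],"grip":0},{"rot":[0,0,-0.12],"xyz":[0.001,0.0005,0.11],"grip":0},{"rot":[0,0,-0.12],"xyz":[0.001,0.0005,0.15],"grip":0},{"rot":[0,0,-0.12],"xyz":[0.001,0.0005,0.18],"grip":0},{"rot":[0,0,-0.12],"xyz":[0.001,0.0005,0.2],"grip":0},{"rot":[0,0,-0.12],"xyz":[0.001,0.0005,0.21],"grip":0},{"rot":[0,0,-0.12],"xyz":[0.001,0.0005,0.2135],"grip":0}]'

```text
clock: 6.37
tool_pos: [0.4488, -0.1616, 0.0035]
eef_rot: [0.078, 0.997, -0.0, -0.001]
contact_force: [0.4, -0.2, 0.1]
opening: 1.0
finger_force: 0.0
```

Emit:
carry_out --plan '[{"rot":[0,0,0],"xyz":[0,0,0],"grip":60},{"rot":[0,0,0],"xyz":[0,0,0],"grip":120},{"rot":[0,0,0],"xyz":[0,0,0],"grip":160},{"rot":[0,0,0],"xyz":[0,0,0],"grip":200},{"rot":[0,0,0],"xyz":[0,0,0],"grip":200},{"rot":[0,0,0],"xyz":[0,0,0],"grip":200}]' --squeeze 35

```text
clock: 6.87
tool_pos: [0.4502, -0.1618, 0.006]
eef_rot: [0.078, 0.997, -0.0, 0.001]
contact_force: [0.5, -1.0, 5.0]
opening: 0.677
finger_force: 35.0
```

```bash
python3 -c "
from h import *
show();goal(.39,.1538,.20,90);goal(.45,-.162,.15,81)"
```

```text
6.87 [ 0.4502 -0.1618  0.006 ] yaw_y 81.1 F [ 0.5 -1.   5. ] q [ 0.51  0.97 -0.43  2.13  1.35  0.36  0.34] op 0.677 34.9752938747406
xyz [ 0.108   0.3025 -0.1943] rot [-0.001  0.002 -0.155]
xyz [-1.00e-04 -2.00e-04 -1.44e-01] rot [-0.     0.002  0.002]
```

Emit:
carry_out --plan '[{"rot":[0,0,0],"xyz":[0,0,-0.01],"grip":200},{"rot":[0,0,0],"xyz":[0,0,-0.03],"grip":200},{"rot":[0,0,0],"xyz":[0,0,-0.06],"grip":200},{"rot":[0,0,0],"xyz":[0,0,-0.09],"grip":200},{"rot":[0,0,0],"xyz":[0,0,-0.12],"grip":200},{"rot":[0,0,0],"xyz":[0,0,-0.14],"grip":200},{"rot":[0,0,0],"xyz":[0,0,-0.145],"grip":200},{"rot":[0,0,0],"xyz":[0,0,-0.145],"grip":200}]'

```text
clock: 7.53
tool_pos: [0.4501, -0.162, 0.1511]
eef_rot: [0.078, 0.997, -0.0, 0.001]
contact_force: [-0.0, 0.1, -2.0]
opening: 0.675
finger_force: 35.0
```

```bash
python3 - <<'E'
from hs import *
show();goal(.375,.1538,.15,90)
w=r.snapshot('wrist');save('',w,'w5.png');cv2.imwrite('pics/w5c.png',w[100:340,180:460,::-1])
E
```

```text
7.53 [ 0.4501 -0.162   0.1511] yaw_y 81.1 F [-0.   0.1 -2. ] q [ 0.7   0.74 -0.73  2.07  0.84  0.65  0.8 ] op 0.675 34.97493624687195
xyz [0.1232 0.3004 0.0007] rot [-0.001  0.002 -0.156]
```

View pics/w5c.png

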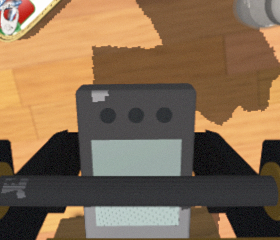

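The handset is held, rear edge at crop row 86 and centred at (137,86) between the fingers, lying square.

Emit:
carry_out --plan '[{"rot":[0,0,-0.02],"xyz":[0.01,0.025,0],"grip":200},{"rot":[0,0,-0.05],"xyz":[0.025,0.06,0],"grip":200},{"rot":[0,0,-0.07],"xyz":[0.04,0.098,0],"grip":200},{"rot":[0,0,-0.09],"xyz":[0.055,0.136,0],"grip":200},{"rot":[0,0,-0.11],"xyz":[0.07,0.174,0],"grip":200},{"rot":[0,0,-0.13],"xyz":[0.086,0.212,0],"grip":200},{"rot":[0,0,-0.15],"xyz":[0.102,0.25,0],"grip":200},{"rot":[0,0,-0.156],"xyz":[0.116,0.284,0],"grip":200}]'

```text
clock: 8.25
tool_pos: [0.3769, 0.139, 0.1488]
eef_rot: [-0.002, 1.0, -0.0, -0.002]
contact_force: [0.8, -0.2, -2.3]
opening: 0.675
finger_force: 35.0
```

```bash
python3 - <<'E'
from hs import *
import time
show();goal(.375,.1538,.0475,90)
w=cv2.imread('pics/w5.png')
p=r.camera_params('wrist');H=np.array(p['hand_eye']);K=cam('wrist')[0]
u=np.linalg.inv(K)@np.array([317,186,1.]);d=H[:3,:3]@u;o=H[:3,3];print('rear edge tool',o+d*((-.011-o[2])/d[2]))
s=r.snapshot('side');save('',s,'s6.png');cv2.imwrite('pics/s6c.png',cv2.resize(s[130:280,180:400],None,fx=3,fy=3)[:,:,::-1])
E
```

```text
8.25 [0.3769 0.139  0.1488] yaw_y 90.2 F [ 0.8 -0.2 -2.3] q [-0.04  0.67 -0.68  2.28  0.95  0.5   0.09] op 0.675 34.97363090515137
xyz [0.0015 0.0149 0.1013] rot [-0.    -0.003  0.004]
rear edge tool [ 0.03726005 -0.00052745 -0.011     ]
```

View pics/s6c.png

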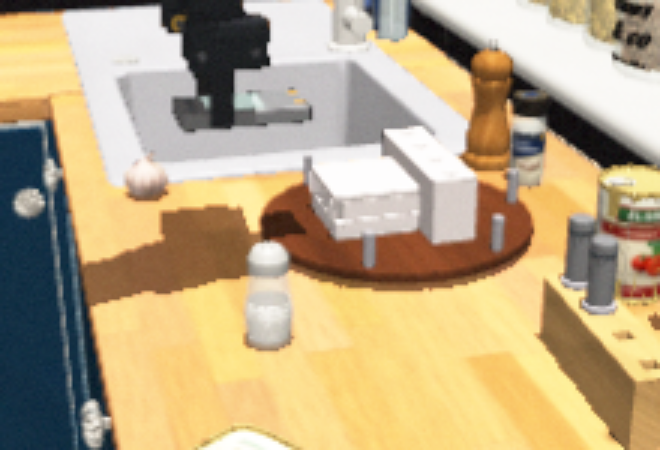

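Side crop: the handset is level at (245,105), brass contacts leading to the dock. Lowering to slot height.

Emit:
carry_out --plan '[{"rot":[0,-0.002,0],"xyz":[0.001,0.008,0.015],"grip":200},{"rot":[0,-0.002,0],"xyz":[0.001,0.014,0.04],"grip":200},{"rot":[0,-0.002,0],"xyz":[0.001,0.015,0.065],"grip":200},{"rot":[0,-0.002,0],"xyz":[0.001,0.015,0.085],"grip":200},{"rot":[0,-0.002,0],"xyz":[0.001,0.015,0.097],"grip":200},{"rot":[0,-0.002,0],"xyz":[0.001,0.015,0.1025],"grip":200},{"rot":[0,-0.002,0],"xyz":[0.001,0.015,0.1025],"grip":200},{"rot":[0,-0.002,0],"xyz":[0.001,0.015,0.1025],"grip":200}]'

```text
clock: 8.97
tool_pos: [0.3767, 0.1514, 0.0466]
eef_rot: [-0.001, 1.0, -0.001, -0.001]
contact_force: [-0.3, 0.5, -1.7]
opening: 0.675
finger_force: 35.0
```

```bash
python3 - <<'E'
from hs import *
show();goal(.463,.1538,.047,90)
s=r.snapshot('side');a=cv2.resize(s[130:230,200:360],None,fx=3.5,fy=3.5,interpolation=2)[:,:,::-1]
w=r.snapshot('wrist');b=w[:,:,::-1][150:350,200:430];o=np.zeros((350,790,3),np.uint8);o[:,:560]=a;o[:200,560:]=b;cv2.imwrite('pics/c7.png',o)
E
```

```text
8.97 [0.3767 0.1514 0.0466] yaw_y 90.1 F [-0.3  0.5 -1.7] q [-0.24  0.87 -0.41  2.34  1.64  0.31 -0.59] op 0.675 34.975154399871826
xyz [-0.0863  0.0022 -0.0005] rot [-0.001 -0.001  0.001]
```

View pics/c7.png

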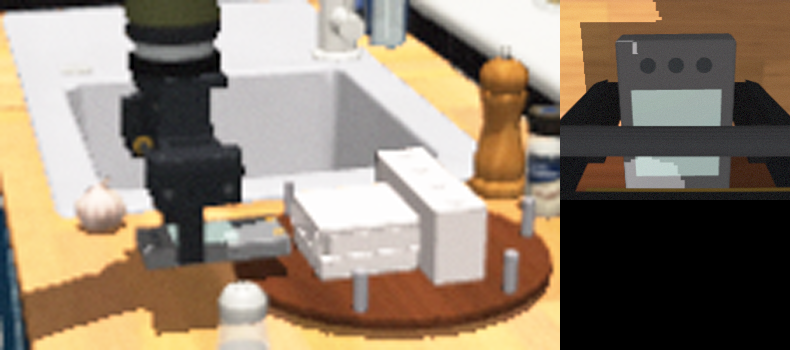

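Tip is level with the slot mouth at (290,240). Entering gently.

Emit:
carry_out --plan '[{"rot":[0,0,0],"xyz":[-0.004,0.0025,0],"grip":200},{"rot":[0,0,0],"xyz":[-0.01,0.0025,0],"grip":200},{"rot":[0,0,0],"xyz":[-0.016,0.0025,0],"grip":200},{"rot":[0,0,0],"xyz":[-0.021,0.0025,0],"grip":200},{"rot":[0,0,0],"xyz":[-0.026,0.0025,0],"grip":200},{"rot":[0,0,0],"xyz":[-0.031,0.0025,0],"grip":200},{"rot":[0,0,0],"xyz":[-0.036,0.0025,0],"grip":200},{"rot":[0,0,0],"xyz":[-0.036,0.0025,0],"grip":200}]'

```text
clock: 9.73
tool_pos: [0.4151, 0.1545, 0.0483]
eef_rot: [0.0, 1.0, 0.0, 0.002]
contact_force: [1.2, -0.5, -2.7]
opening: 0.679
finger_force: 35.0
```

```bash
python3 - <<'E'
from hs import *
show();print(r.get_state()['moment'].round(2))
p=r.camera_params('wrist');H=np.array(p['hand_eye']);K=cam('wrist')[0]
w=r.snapshot('wrist');save('',w,'w8.png')
hsv=cv2.cvtColor(w,cv2.COLOR_RGB2HSV)
m=(hsv[...,1]<70)[100:280,317];print('rear edge row',100+np.argmax(m))
E
```

```text
9.73 [0.4151 0.1545 0.0483] yaw_y 90.0 F [ 1.2 -0.5 -2.7] q [-0.24  0.86 -0.36  2.23  1.32  0.28 -0.22] op 0.679 34.97489333152771
[ 0.08 -0.11  0.07]
rear edge row 184
```

Emit:
carry_out --plan '[{"rot":[0,0,0],"xyz":[-0.006,0,0],"grip":200},{"rot":[0,0,0],"xyz":[-0.012,0,0],"grip":200},{"rot":[0,0,0],"xyz":[-0.019,0,0],"grip":200},{"rot":[0,0,0],"xyz":[-0.026,0,0],"grip":200},{"rot":[0,0,0],"xyz":[-0.033,0,0],"grip":200},{"rot":[0,0,0],"xyz":[-0.039,0,0],"grip":200},{"rot":[0,0,0],"xyz":[-0.045,0,0],"grip":200},{"rot":[0,0,0],"xyz":[-0.046,0,0],"grip":200}]'

```text
clock: 10.45
tool_pos: [0.4605, 0.1543, 0.048]
eef_rot: [-0.0, 1.0, 0.0, 0.002]
contact_force: [0.6, -0.2, -2.3]
opening: 0.679
finger_force: 35.0
```

Emit:
carry_out --plan '[{"rot":[0,0,0],"xyz":[-0.002,0,0],"grip":200},{"rot":[0,0,0],"xyz":[-0.004,0,0],"grip":200},{"rot":[0,0,0],"xyz":[-0.005,0,0],"grip":200},{"rot":[0,0,0],"xyz":[-0.005,0,0],"grip":200}]'

```text
clock: 10.78
tool_pos: [0.4643, 0.1545, 0.0478]
eef_rot: [-0.001, 1.0, -0.0, 0.001]
contact_force: [-0.4, 0.3, -2.1]
opening: 0.677
finger_force: 35.0
```

```bash
python3 - <<'E'
from hs import *
show()
w=r.snapshot('wrist');save('',w,'w9.png')
hsv=cv2.cvtColor(w,cv2.COLOR_RGB2HSV)
m=(hsv[...,1]<70)[100:280,317];print('rear edge row',100+np.argmax(m))
E
```

```text
10.78 [0.4643 0.1545 0.0478] yaw_y 90.1 F [-0.4  0.3 -2.1] q [-0.12  0.9  -0.49  2.09  1.09  0.43  0.09] op 0.677 34.97145473957062
rear edge row 184
```

No end-stop force yet. Going on in small steps.

Emit:
carry_out --plan '[{"rot":[0,0,0],"xyz":[-0.001,0,0],"grip":200},{"rot":[0,0,0],"xyz":[-0.002,0,0],"grip":200},{"rot":[0,0,0],"xyz":[-0.003,0,0],"grip":200},{"rot":[0,0,0],"xyz":[-0.003,0,0],"grip":200}]'

```text
clock: 11.17
tool_pos: [0.4644, 0.1545, 0.0475]
eef_rot: [-0.001, 1.0, -0.0, -0.002]
contact_force: [-7.4, -0.3, -0.7]
opening: 0.679
finger_force: 35.0
```

Emit:
carry_out --plan '[{"rot":[0,0,0],"xyz":[-0.001,0,0],"grip":200},{"rot":[0,0,0],"xyz":[-0.002,0,0],"grip":200},{"rot":[0,0,0],"xyz":[-0.002,0,0],"grip":200}]'

```text
clock: 11.42
tool_pos: [0.4645, 0.1544, 0.0473]
eef_rot: [-0.002, 1.0, -0.001, -0.003]
contact_force: [-11.4, 1.2, 0.9]
opening: 0.679
finger_force: 35.0
```

Emit:
carry_out --plan '[{"rot":[0,0,0],"xyz":[0.002,0,0.001],"grip":200},{"rot":[0,0,0],"xyz":[0.002,0,0.001],"grip":150},{"rot":[0,0,0],"xyz":[0.002,0,0.001],"grip":50},{"rot":[0,0,0],"xyz":[0.002,0,0.001],"grip":20},{"rot":[0,0,0],"xyz":[0.002,0,0.001],"grip":20},{"rot":[0,0,0],"xyz":[0.002,0,-0.03],"grip":20},{"rot":[0,0,0],"xyz":[0.002,0,-0.07],"grip":20},{"rot":[0,0,0],"xyz":[0.002,0,-0.11],"grip":20}]'

```text
clock: 12.08
tool_pos: [0.4673, 0.1544, 0.1589]
eef_rot: [-0.001, 1.0, -0.0, 0.0]
contact_force: [2.2, 0.2, 0.6]
opening: 0.922
finger_force: 0.0
```

```bash
python3 - <<'E'
from hs import *
show();w=r.snapshot('wrist');save('',w,'w10.png')
goal(.56,-.145,.28,90)
E
```

```text
12.08 [0.4673 0.1544 0.1589] yaw_y 90.1 F [2.2 0.2 0.6] q [ 0.02  0.74 -0.72  2.02  0.78  0.68  0.36] op 0.922 0.0
xyz [-0.0903 -0.3015 -0.1147] rot [0.004 0.011 0.002]
```

View pics/w10.png

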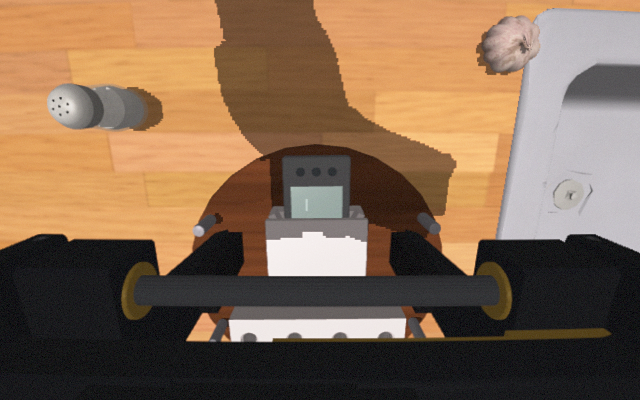

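The handset stands in the slot at (316,187). The two front studs are at (199,231) and (436,229), nearly symmetric.

```bash
python3 - <<'E'
from hs import *
c=cam('wrist');q=ray(c,[(199,231),(436,229)],.055);print(q,np.degrees(np.arctan2(q[1,0]-q[0,0],q[0,1]-q[1,1])))
print('rear',ray(c,[(282,156),(316,156),(350,156)],.056),'mouth top',ray(c,[(267,219),(367,219)],.067))
C=cam('top');print(proj(C,[[.62,-.12,.12],[.62,-.16,.12]]))
E
```

```text
[[0.50553929 0.04410034 0.055     ]
 [0.50326251 0.27168713 0.055     ]] -179.42683038252204
rear [[0.43372673 0.12606466 0.056     ]
 [0.43367878 0.15617332 0.056     ]
 [0.43359955 0.18631059 0.056     ]] mouth top [[0.48890866 0.11214998 0.067     ]
 [0.48880424 0.20226467 0.067     ]]
[[375.81659903 185.34242812]
 [390.46067153 187.88526989]]
```

```bash
python3 - <<'E'
from hs import *
goal(.626,-.225,.22,0)
C=cam('top');print(ray(C,[(378,150),(400,157),(425,160)],.1).round(3))
E
```

```text
xyz [-0.1555 -0.3819 -0.0544] rot [0.012 0.005 1.572]
[[ 0.728 -0.111  0.1  ]
 [ 0.719 -0.175  0.1  ]
 [ 0.723 -0.244  0.1  ]]
```

Emit:
carry_out --plan '[{"rot":[0,0,0.1],"xyz":[-0.005,-0.01,-0.035],"grip":20},{"rot":[0,0,0.22],"xyz":[-0.018,-0.045,-0.05],"grip":60},{"rot":[0,0,0.34],"xyz":[-0.032,-0.08,-0.055],"grip":100},{"rot":[0,0,0.46],"xyz":[-0.047,-0.115,-0.055],"grip":100},{"rot":[0,0,0.58],"xyz":[-0.061,-0.15,-0.055],"grip":100},{"rot":[0,0,0.7],"xyz":[-0.075,-0.185,-0.055],"grip":100},{"rot":[0,0,0.82],"xyz":[-0.09,-0.22,-0.055],"grip":100},{"rot":[0,0,0.94],"xyz":[-0.104,-0.255,-0.055],"grip":100}]'

```text
clock: 12.8
tool_pos: [0.5728, -0.1028, 0.2137]
eef_rot: [0.455, 0.89, 0.001, 0.002]
contact_force: [1.7, 0.2, -0.4]
opening: 0.609
finger_force: 0.0
```

```bash
python3 -c "
from h import *
show();goal(.626,-.225,.22,0)"
```

```text
12.8 [ 0.5728 -0.1028  0.2137] yaw_y 35.8 F [ 1.7  0.2 -0.4] q [ 0.42  0.71 -0.57  1.72  0.48  0.85  0.27] op 0.609 0.0
xyz [-0.1303 -0.0284 -0.006 ] rot [0.003 0.002 0.625]
```

Emit:
carry_out --plan '[{"rot":[0,0,0.12],"xyz":[-0.035,-0.007,-0.006],"grip":100},{"rot":[0,0,0.24],"xyz":[-0.07,-0.014,-0.006],"grip":100},{"rot":[0,0,0.36],"xyz":[-0.1,-0.02,-0.006],"grip":100},{"rot":[0,0,0.48],"xyz":[-0.13,-0.028,-0.006],"grip":100},{"rot":[0,0,0.6],"xyz":[-0.13,-0.028,-0.006],"grip":100},{"rot":[0,0,0.625],"xyz":[-0.13,-0.028,-0.006],"grip":100},{"rot":[0,0,0.625],"xyz":[-0.13,-0.028,-0.006],"grip":100}]'

```text
clock: 13.38
tool_pos: [0.626, -0.2211, 0.2193]
eef_rot: [0.704, 0.71, 0.001, 0.001]
contact_force: [1.0, 1.4, -0.4]
opening: 0.605
finger_force: 0.0
```

```bash
python3 - <<'E'
from hs import *
show();w=r.snapshot('wrist');save('',w,'w11.png')
c=cam('wrist');print(proj(c,[[.626,-.122,.12],[.625,-.168,.12],[.626,-.122,.06],[.625,-.168,.06]]).round(0))
E
```

```text
13.38 [ 0.626  -0.2211  0.2193] yaw_y 0.5 F [ 1.   1.4 -0.4] q [ 0.48  0.78 -0.41  1.45  0.34  0.97 -0.01] op 0.605 0.0
[[318.  80.]
 [316. 139.]
 [317.  89.]
 [316. 136.]]
```

View pics/w11.png

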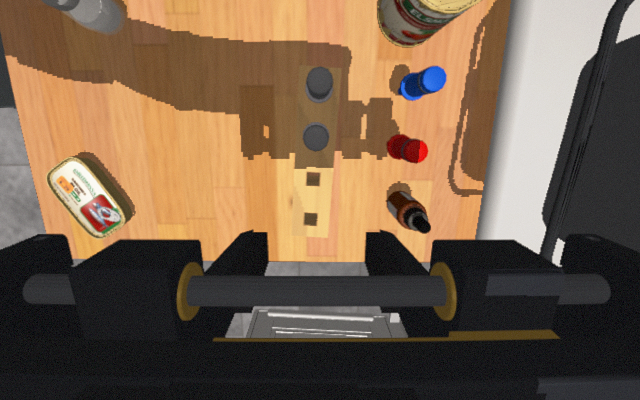

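Grey probe tops are at (319,80) and (316,136), and empty holes at (313,179) and (310,219). Red and blue stand to the right, not in the block.

```bash
python3 - <<'E'
from hs import *
c=cam('wrist');P=ray(c,[(319.5,79),(316,136)],.12);H=ray(c,[(313,179),(310,219)],.06);print(P.round(4),H.round(4))
goal(.625,-.168,.076,-2.5)
E
```

```text
[[ 0.6275 -0.1209  0.12  ]
 [ 0.6252 -0.1656  0.12  ]] [[ 0.6227 -0.2139  0.06  ]
 [ 0.6198 -0.2595  0.06  ]]
xyz [ 0.0522 -0.0007  0.1435] rot [ 0.002 -0.001  0.055]
```

Emit:
carry_out --plan '[{"rot":[0,0,0],"xyz":[0.035,-0.001,0],"grip":100},{"rot":[0,0,0],"xyz":[0.054,-0.001,0.02],"grip":100},{"rot":[0,0,0],"xyz":[0.054,-0.001,0.055],"grip":100},{"rot":[0,0,0],"xyz":[0.054,-0.001,0.09],"grip":100},{"rot":[0,0,0],"xyz":[0.054,-0.001,0.12],"grip":100},{"rot":[0,0,0],"xyz":[0.054,-0.001,0.135],"grip":100},{"rot":[0,0,0],"xyz":[0.054,-0.001,0.143],"grip":100},{"rot":[0,0,0],"xyz":[0.054,-0.001,0.143],"grip":100}]'

```text
clock: 14.1
tool_pos: [0.6238, -0.1662, 0.0748]
eef_rot: [0.703, 0.711, 0.0, -0.001]
contact_force: [0.7, 0.5, 0.8]
opening: 0.606
finger_force: 0.0
```

Emit:
carry_out --plan '[{"rot":[0,0,0],"xyz":[0,0,0],"grip":150},{"rot":[0,0,0],"xyz":[0,0,0],"grip":200},{"rot":[0,0,0],"xyz":[0,0,0],"grip":230},{"rot":[0,0,0],"xyz":[0,0,0],"grip":230},{"rot":[0,0,0],"xyz":[0,0,0],"grip":230},{"rot":[0,0,0],"xyz":[0,0,0],"grip":230}]' --squeeze 20

```text
clock: 14.6
tool_pos: [0.6254, -0.1679, 0.0771]
eef_rot: [0.705, 0.71, 0.001, 0.001]
contact_force: [-0.6, 0.2, 4.0]
opening: 0.246
finger_force: 20.0
```

```bash
python3 -c "
from h import *
show()"
```

```text
14.6 [ 0.6254 -0.1679  0.0771] yaw_y 0.4 F [-0.6  0.2  4. ] q [ 0.37  0.94 -0.33  1.61  0.43  0.67 -0.17] op 0.246 19.99820936936885
```

Emit:
carry_out --plan '[{"rot":[0,0,0],"xyz":[0,0,-0.008],"grip":230},{"rot":[0,0,0],"xyz":[0,0,-0.02],"grip":230},{"rot":[0,0,0],"xyz":[0,0,-0.035],"grip":230},{"rot":[0,0,0],"xyz":[0,0,-0.055],"grip":230},{"rot":[0,0,0],"xyz":[0,0,-0.08],"grip":230},{"rot":[0,0,0],"xyz":[0,0,-0.11],"grip":230},{"rot":[0,0,0],"xyz":[0,0,-0.13],"grip":230},{"rot":[0,0,0],"xyz":[0,0,-0.13],"grip":230}]'

```text
clock: 15.27
tool_pos: [0.6277, -0.1679, 0.2123]
eef_rot: [0.705, 0.709, 0.004, 0.005]
contact_force: [-0.2, 0.1, -0.6]
opening: 0.243
finger_force: 20.0
```

```bash
python3 -c "
from h import *
show();goal(.592,.175,.206,0)"
```

```text
15.27 [ 0.6277 -0.1679  0.2123] yaw_y 0.4 F [-0.2  0.1 -0.6] q [ 0.4   0.77 -0.4   1.52  0.35  0.92 -0.1 ] op 0.243 19.99791325069964
xyz [ 0.3431 -0.0335  0.0054] rot [0.012 0.001 0.007]
```

Emit:
carry_out --plan '[{"rot":[0,0,0],"xyz":[0.03,-0.003,0],"grip":230},{"rot":[0,0,0],"xyz":[0.07,-0.007,0],"grip":230},{"rot":[0,0,0],"xyz":[0.11,-0.011,0],"grip":230},{"rot":[0,0,0],"xyz":[0.15,-0.015,0],"grip":230},{"rot":[0,0,0],"xyz":[0.19,-0.019,0],"grip":230},{"rot":[0,0,0],"xyz":[0.23,-0.023,0],"grip":230},{"rot":[0,0,0],"xyz":[0.27,-0.027,0],"grip":230},{"rot":[0,0,0],"xyz":[0.305,-0.031,0],"grip":230}]'

```text
clock: 15.93
tool_pos: [0.5904, 0.1401, 0.2063]
eef_rot: [0.704, 0.71, 0.001, 0.0]
contact_force: [0.2, 0.6, -0.1]
opening: 0.242
finger_force: 20.0
```

Emit:
carry_out --plan '[{"rot":[0,0,0.007],"xyz":[0.03,-0.003,0],"grip":230},{"rot":[0,0,0.007],"xyz":[0.038,-0.003,0],"grip":230},{"rot":[0,0,0.007],"xyz":[0.038,-0.003,0],"grip":230},{"rot":[0,0,0.007],"xyz":[0.038,-0.003,0],"grip":230}]'

```text
clock: 16.27
tool_pos: [0.5882, 0.1738, 0.206]
eef_rot: [0.707, 0.707, -0.0, 0.001]
contact_force: [0.0, -0.2, -0.5]
opening: 0.242
finger_force: 20.0
```

```bash
python3 - <<'E'
from hs import *
p=[]
for i in range(3):
    s=r.get_state();p.append(s['tool_pos']);w=r.snapshot('wrist')
print(np.array(p).round(4))
show();goal(.592,.175,.155,0);t=r.snapshot('top');sd=r.snapshot('side')
o=np.zeros((590,800,3),np.uint8);o[:400,:400]=w[:,120:520,::-1];o[:400,400:]=cv2.resize(sd[110:210,240:340],None,fx=4,fy=4)[:,:,::-1];cv2.imwrite('pics/c12.png',o[:400]);save('',w,'w12.png')
E
```

```text
[[0.5882 0.1738 0.206 ]
 [0.5885 0.1724 0.2059]
 [0.5887 0.1719 0.2059]]
16.42 [0.5888 0.1719 0.206 ] yaw_y -0.2 F [-0.5 -0.6  0.1] q [-0.16  0.73 -0.35  1.63  0.32  0.84 -0.65] op 0.243 19.99787874519825
xyz [0.0032 0.0031 0.051 ] rot [ 0.002  0.002 -0.004]
```

View pics/c12.png

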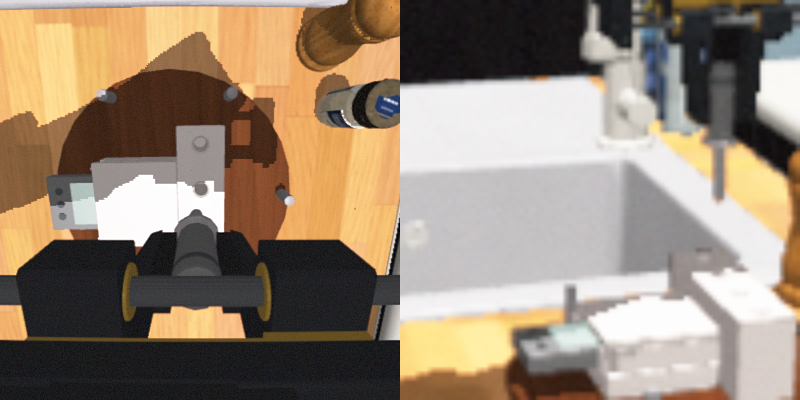

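The wrist view shows openings at full-image (320,143) and (320,188) and the needle tip at about (315,211). In the side view the probe hangs upright.

```bash
python3 - <<'E'
from hs import *
w=cv2.imread('pics/w12.png');c=cam('wrist')
print('op',ray(c,[(320,143),(320.5,188)],.085).round(4),'tip',ray(c,[(315.5,211)],.145).round(4))
cv2.imwrite('pics/c13.png',cv2.resize(w[120:260,250:390],None,fx=4,fy=4,interpolation=2))
E
```

```text
op [[0.5923 0.2199 0.085 ]
 [0.5929 0.1776 0.085 ]] tip [[0.5881 0.1735 0.145 ]]
```

View pics/c13.png

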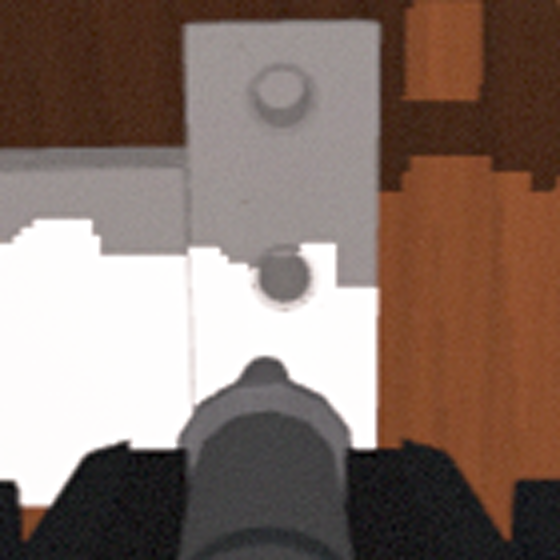

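Emit:
carry_out --plan '[{"rot":[0,0,0],"xyz":[0.0037,0.0036,0.005],"grip":230},{"rot":[0,0,0],"xyz":[0.0037,0.0036,0.02],"grip":230},{"rot":[0,0,0],"xyz":[0.0037,0.0036,0.035],"grip":230},{"rot":[0,0,0],"xyz":[0.0037,0.0036,0.048],"grip":230},{"rot":[0,0,0],"xyz":[0.0037,0.0036,0.057],"grip":230},{"rot":[0,0,0],"xyz":[0.0037,0.0036,0.063],"grip":230},{"rot":[0,0,0],"xyz":[0.0037,0.0036,0.069],"grip":230},{"rot":[0,0,0],"xyz":[0.0037,0.0036,0.073],"grip":230}]'

```text
clock: 17.18
tool_pos: [0.5926, 0.1779, 0.1328]
eef_rot: [0.707, 0.707, 0.001, 0.001]
contact_force: [0.6, -1.9, 0.4]
opening: 0.241
finger_force: 20.0
```

```bash
python3 - <<'E'
from hs import *
w=r.snapshot('wrist');save('',w,'w14.png');show()
goal(.5925,.1755,.101,0)
cv2.imwrite('pics/c14.png',cv2.resize(w[120:300,220:420],None,fx=3,fy=3,interpolation=2)[:,:,::-1])
E
```

```text
17.23 [0.5924 0.1778 0.1324] yaw_y -0.0 F [ 1.6 -1.6 -1.1] q [-0.19  0.83 -0.31  1.67  0.36  0.7  -0.69] op 0.245 20.00313243828714
xyz [-0.0023  0.      0.0314] rot [ 0.002  0.001 -0.001]
```

In by 13 mm with a slight sideways force. Easing y back and going down.

Emit:
carry_out --plan '[{"rot":[0,0,0],"xyz":[-0.0015,0,0.003],"grip":230},{"rot":[0,0,0],"xyz":[-0.0015,0,0.008],"grip":230},{"rot":[0,0,0],"xyz":[-0.0015,0,0.013],"grip":230},{"rot":[0,0,0],"xyz":[-0.0015,0,0.018],"grip":230},{"rot":[0,0,0],"xyz":[-0.0015,0,0.023],"grip":230},{"rot":[0,0,0],"xyz":[-0.0015,0,0.027],"grip":230},{"rot":[0,0,0],"xyz":[-0.0015,0,0.03],"grip":230},{"rot":[0,0,0],"xyz":[-0.0015,0,0.03],"grip":230}]'

```text
clock: 17.9
tool_pos: [0.592, 0.1771, 0.1024]
eef_rot: [0.707, 0.707, 0.001, 0.001]
contact_force: [1.8, -1.6, -1.1]
opening: 0.241
finger_force: 20.0
```

Emit:
carry_out --plan '[{"rot":[0,0,0],"xyz":[0,0,0.001],"grip":230},{"rot":[0,0,0],"xyz":[0,0,0.002],"grip":230},{"rot":[0,0,0],"xyz":[0,0,0.003],"grip":230},{"rot":[0,0,0],"xyz":[0,0,0.003],"grip":230}]'

```text
clock: 18.23
tool_pos: [0.5922, 0.1772, 0.102]
eef_rot: [0.707, 0.707, 0.001, 0.001]
contact_force: [-2.5, -2.1, 11.3]
opening: 0.239
finger_force: 20.0
```

Seated (11 N up). Releasing.

Emit:
carry_out --plan '[{"rot":[0,0,0],"xyz":[0,0,-0.002],"grip":200},{"rot":[0,0,0],"xyz":[0,0,-0.002],"grip":120},{"rot":[0,0,0],"xyz":[0,0,-0.002],"grip":100},{"rot":[0,0,0],"xyz":[0,0,-0.002],"grip":100},{"rot":[0,0,0],"xyz":[0,0,-0.03],"grip":100},{"rot":[0,0,0],"xyz":[0,0,-0.065],"grip":100},{"rot":[0,0,0],"xyz":[0,0,-0.1],"grip":100},{"rot":[0,0,0],"xyz":[0,0,-0.11],"grip":100}]'

```text
clock: 18.9
tool_pos: [0.594, 0.1789, 0.215]
eef_rot: [0.707, 0.707, 0.004, 0.002]
contact_force: [0.5, -0.2, -0.5]
opening: 0.612
finger_force: 0.0
```

```bash
python3 - <<'E'
from hs import *
show();goal(.627,-.122,.21,0)
E
```

```text
18.9 [0.594  0.1789 0.215 ] yaw_y 0.0 F [ 0.5 -0.2 -0.5] q [-0.17  0.72 -0.36  1.61  0.31  0.86 -0.65] op 0.612 0.0
xyz [-0.301   0.0329  0.0042] rot [ 0.009 -0.004  0.   ]
```

Emit:
carry_out --plan '[{"rot":[0,0,0],"xyz":[-0.03,0.003,0],"grip":100},{"rot":[0,0,0],"xyz":[-0.07,0.008,0],"grip":100},{"rot":[0,0,0],"xyz":[-0.11,0.012,0],"grip":100},{"rot":[0,0,0],"xyz":[-0.15,0.016,0],"grip":100},{"rot":[0,0,0],"xyz":[-0.19,0.021,0],"grip":100},{"rot":[0,0,0],"xyz":[-0.23,0.025,0],"grip":100},{"rot":[0,0,0],"xyz":[-0.27,0.03,0],"grip":100},{"rot":[0,0,0],"xyz":[-0.3,0.033,0],"grip":100}]'

```text
clock: 19.57
tool_pos: [0.6243, -0.1273, 0.2094]
eef_rot: [0.708, 0.706, -0.0, 0.001]
contact_force: [0.3, -0.1, 0.0]
opening: 0.61
finger_force: 0.0
```

Emit:
carry_out --plan '[{"rot":[0,0,0],"xyz":[0,0,0],"grip":100},{"rot":[0,0,0],"xyz":[0,0,0],"grip":100}]'

```text
clock: 19.73
tool_pos: [0.6242, -0.1255, 0.2092]
eef_rot: [0.709, 0.705, 0.0, 0.0]
contact_force: [-0.3, 0.7, 0.2]
opening: 0.603
finger_force: 0.0
```

```bash
python3 - <<'E'
from hs import *
p=[]
for i in range(3):
    p.append(r.get_state()['tool_pos']);w=r.snapshot('side')
print(np.array(p).round(4));goal(.627,-.1222,.076,0);save('',w,'s15.png')
E
```

```text
[[ 0.6242 -0.1255  0.2092]
 [ 0.6244 -0.1226  0.2095]
 [ 0.6246 -0.121   0.2098]]
xyz [-0.0022  0.0021  0.134 ] rot [ 0.002 -0.002  0.003]
```

Emit:
carry_out --plan '[{"rot":[0,0,0],"xyz":[-0.001,0.002,0.02],"grip":100},{"rot":[0,0,0],"xyz":[-0.001,0.002,0.045],"grip":100},{"rot":[0,0,0],"xyz":[-0.001,0.002,0.07],"grip":100},{"rot":[0,0,0],"xyz":[-0.001,0.002,0.095],"grip":100},{"rot":[0,0,0],"xyz":[-0.001,0.002,0.115],"grip":100},{"rot":[0,0,0],"xyz":[-0.001,0.002,0.127],"grip":100},{"rot":[0,0,0],"xyz":[-0.001,0.002,0.133],"grip":100},{"rot":[0,0,0],"xyz":[-0.001,0.002,0.133],"grip":100}]'

```text
clock: 20.55
tool_pos: [0.6267, -0.1224, 0.0764]
eef_rot: [0.706, 0.708, 0.0, -0.0]
contact_force: [0.1, -0.6, -0.7]
opening: 0.607
finger_force: 0.0
```

Emit:
carry_out --plan '[{"rot":[0,0,0],"xyz":[0,0,0],"grip":150},{"rot":[0,0,0],"xyz":[0,0,0],"grip":200},{"rot":[0,0,0],"xyz":[0,0,0],"grip":230},{"rot":[0,0,0],"xyz":[0,0,0],"grip":230},{"rot":[0,0,0],"xyz":[0,0,0],"grip":230},{"rot":[0,0,0],"xyz":[0,0,0],"grip":230}]' --squeeze 20

```text
clock: 21.05
tool_pos: [0.6275, -0.1239, 0.0779]
eef_rot: [0.707, 0.707, 0.001, 0.001]
contact_force: [-1.1, -0.3, 2.5]
opening: 0.241
finger_force: 20.0
```

Emit:
carry_out --plan '[{"rot":[0,0,0],"xyz":[0,0,-0.008],"grip":230},{"rot":[0,0,0],"xyz":[0,0,-0.02],"grip":230},{"rot":[0,0,0],"xyz":[0,0,-0.035],"grip":230},{"rot":[0,0,0],"xyz":[0,0,-0.055],"grip":230},{"rot":[0,0,0],"xyz":[0,0,-0.08],"grip":230},{"rot":[0,0,0],"xyz":[0,0,-0.11],"grip":230},{"rot":[0,0,0],"xyz":[0,0,-0.13],"grip":230},{"rot":[0,0,0],"xyz":[0,0,-0.13],"grip":230}]'

```text
clock: 21.72
tool_pos: [0.6298, -0.1237, 0.2133]
eef_rot: [0.707, 0.707, 0.004, 0.004]
contact_force: [0.9, 0.7, 0.4]
opening: 0.241
finger_force: 20.0
```

```bash
python3 -c "
from h import *
r.snapshot('side');r.snapshot('side');show();goal(.5925,.090,.206,0)"
```

```text
21.82 [ 0.6271 -0.1239  0.2087] yaw_y -0.0 F [ 0.6  0.  -0.1] q [ 0.33  0.76 -0.39  1.55  0.35  0.9  -0.18] op 0.239 19.998389622196555
xyz [ 0.2139 -0.0347  0.0024] rot [ 0.004  0.    -0.   ]
```

Emit:
carry_out --plan '[{"rot":[0,0,0],"xyz":[0.03,-0.005,0],"grip":230},{"rot":[0,0,0],"xyz":[0.068,-0.011,0],"grip":230},{"rot":[0,0,0],"xyz":[0.106,-0.018,0],"grip":230},{"rot":[0,0,0],"xyz":[0.144,-0.024,0],"grip":230},{"rot":[0,0,0],"xyz":[0.18,-0.03,0],"grip":230},{"rot":[0,0,0],"xyz":[0.205,-0.034,0],"grip":230},{"rot":[0,0,0],"xyz":[0.216,-0.035,0],"grip":230},{"rot":[0,0,0],"xyz":[0.216,-0.035,0],"grip":230}]'

```text
clock: 22.48
tool_pos: [0.5906, 0.0957, 0.2064]
eef_rot: [0.705, 0.709, 0.0, -0.001]
contact_force: [-0.4, 0.8, -0.9]
opening: 0.243
finger_force: 20.0
```

Emit:
carry_out --plan '[{"rot":[0,0,0],"xyz":[0,0,0],"grip":230},{"rot":[0,0,0],"xyz":[0,0,0],"grip":230},{"rot":[0,0,0],"xyz":[0,0,0],"grip":230}]'

```text
clock: 22.73
tool_pos: [0.5922, 0.0889, 0.2067]
eef_rot: [0.709, 0.706, -0.0, 0.001]
contact_force: [0.6, 0.9, 0.6]
opening: 0.243
finger_force: 20.0
```

```bash
python3 - <<'E'
from hs import *
w=r.snapshot('wrist');save('',w,'w16.png');show();goal(.5925,.0925,.101,0)
cv2.imwrite('pics/c16.png',cv2.resize(w[80:260,230:410],None,fx=3,fy=3,interpolation=2)[:,:,::-1])
E
```

```text
22.78 [0.5922 0.0894 0.2068] yaw_y -0.2 F [ 0.7 -1.  -0.9] q [-0.02  0.71 -0.37  1.68  0.33  0.82 -0.53] op 0.243 19.99832360073924
xyz [3.300e-03 1.000e-04 1.058e-01] rot [ 0.002  0.002 -0.004]
```

View pics/c16.png

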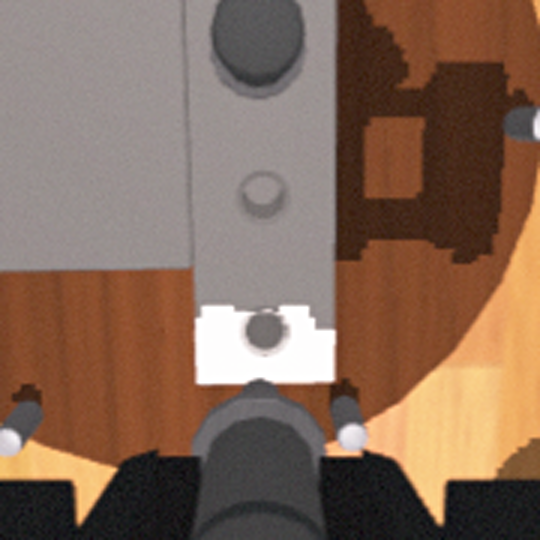

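The end opening is at crop (265,330) and the tip at (260,383). The first probe stands at (258,40), collar on the block.

```bash
python3 - <<'E'
from hs import *
c=cam('wrist');print('op',ray(c,[(318.3,190),(317.5,144.5)],.085).round(4),'tip',ray(c,[(316.7,208)],.146).round(4))
for i in range(4): r.snapshot('side')
show()
E
```

```text
op [[0.5943 0.0921 0.085 ]
 [0.5936 0.1351 0.085 ]] tip [[0.5925 0.0926 0.146 ]]
22.98 [0.592  0.0913 0.2071] yaw_y -0.1 F [-0.   0.  -0.8] q [-0.02  0.71 -0.37  1.68  0.33  0.82 -0.53] op 0.243 19.998369812965393
```

Emit:
carry_out --plan '[{"rot":[0,0,0],"xyz":[0,0.001,0.015],"grip":230},{"rot":[0,0,0],"xyz":[0,0.001,0.03],"grip":230},{"rot":[0,0,0],"xyz":[0,0.001,0.043],"grip":230},{"rot":[0,0,0],"xyz":[0,0.001,0.053],"grip":230},{"rot":[0,0,0],"xyz":[0,0.001,0.06],"grip":230},{"rot":[0,0,0],"xyz":[0,0.001,0.066],"grip":230},{"rot":[0,0,0],"xyz":[0,0.001,0.071],"grip":230},{"rot":[0,0,0],"xyz":[0,0.001,0.075],"grip":230}]'

```text
clock: 23.65
tool_pos: [0.5934, 0.0918, 0.132]
eef_rot: [0.707, 0.707, 0.001, 0.001]
contact_force: [0.5, -0.6, 0.4]
opening: 0.24
finger_force: 20.0
```

Emit:
carry_out --plan '[{"rot":[0,0,0],"xyz":[0,0,0.004],"grip":230},{"rot":[0,0,0],"xyz":[0,0,0.009],"grip":230},{"rot":[0,0,0],"xyz":[0,0,0.014],"grip":230},{"rot":[0,0,0],"xyz":[0,0,0.019],"grip":230},{"rot":[0,0,0],"xyz":[0,0,0.024],"grip":230},{"rot":[0,0,0],"xyz":[0,0,0.028],"grip":230},{"rot":[0,0,0],"xyz":[0,0,0.03],"grip":230},{"rot":[0,0,0],"xyz":[0,0,0.03],"grip":230}]'

```text
clock: 24.32
tool_pos: [0.5934, 0.0917, 0.1028]
eef_rot: [0.707, 0.707, 0.001, 0.001]
contact_force: [0.6, -3.9, 5.7]
opening: 0.24
finger_force: 20.0
```

Emit:
carry_out --plan '[{"rot":[0,0,0],"xyz":[0,0,0.001],"grip":230},{"rot":[0,0,0],"xyz":[0,0,0.002],"grip":230},{"rot":[0,0,0],"xyz":[0,0,0.003],"grip":230},{"rot":[0,0,0],"xyz":[0,0,0.003],"grip":230}]'

```text
clock: 24.65
tool_pos: [0.5945, 0.0922, 0.1025]
eef_rot: [0.707, 0.707, 0.002, 0.002]
contact_force: [-3.2, -3.7, 23.7]
opening: 0.244
finger_force: 20.0
```

Seated. Releasing and lifting clear.

Emit:
carry_out --plan '[{"rot":[0,0,0],"xyz":[0,0,-0.004],"grip":200},{"rot":[0,0,0],"xyz":[0,0,-0.004],"grip":120},{"rot":[0,0,0],"xyz":[0,0,-0.004],"grip":100},{"rot":[0,0,0],"xyz":[0,0,-0.004],"grip":100},{"rot":[0,0,0],"xyz":[0,0,-0.035],"grip":100},{"rot":[0,0,0],"xyz":[0,0,-0.07],"grip":100},{"rot":[0,0,0],"xyz":[0,0,-0.11],"grip":100},{"rot":[0,0,0],"xyz":[0,0,-0.14],"grip":100}]'

```text
clock: 25.32
tool_pos: [0.5926, 0.0932, 0.2411]
eef_rot: [0.707, 0.707, 0.001, 0.0]
contact_force: [0.2, 0.3, -0.3]
opening: 0.606
finger_force: 0.0
```

Emit:
carry_out --plan '[{"rot":[0,0,0],"xyz":[-0.04,-0.01,0],"grip":100},{"rot":[0,0,0],"xyz":[-0.08,-0.03,0],"grip":100},{"rot":[0,0,0],"xyz":[-0.12,-0.05,0],"grip":100},{"rot":[0,0,0],"xyz":[-0.16,-0.07,0],"grip":100},{"rot":[0,0,0],"xyz":[-0.2,-0.09,0],"grip":100},{"rot":[0,0,0],"xyz":[-0.24,-0.11,0],"grip":100},{"rot":[0,0,0],"xyz":[-0.28,-0.12,0],"grip":100},{"rot":[0,0,0],"xyz":[-0.3,-0.12,0],"grip":100}]'

```text
clock: 25.98
tool_pos: [0.4696, -0.2099, 0.2382]
eef_rot: [0.707, 0.707, -0.001, -0.001]
contact_force: [0.7, -0.8, 0.4]
opening: 0.608
finger_force: 0.0
```

```bash
python3 - <<'E'
from hs import *
show();t=r.snapshot('top');s=r.snapshot('side');save('',t,'t17.png')
o=np.zeros((420,800,3),np.uint8);o[:,:440]=cv2.resize(t[145:250,222:332],None,fx=4,fy=4,interpolation=2)[:,:,::-1];o[:360,440:]=cv2.resize(s[140:240,260:360],None,fx=3.6,fy=3.6,interpolation=2)[:,:,::-1]
cv2.imwrite('pics/c17.png',o)
E
```

```text
25.98 [ 0.4696 -0.2099  0.2382] yaw_y -0.1 F [ 0.7 -0.8  0.4] q [ 0.6   0.57 -0.43  1.89  0.33  0.76 -0.01] op 0.608 0.0
```

View pics/c17.png

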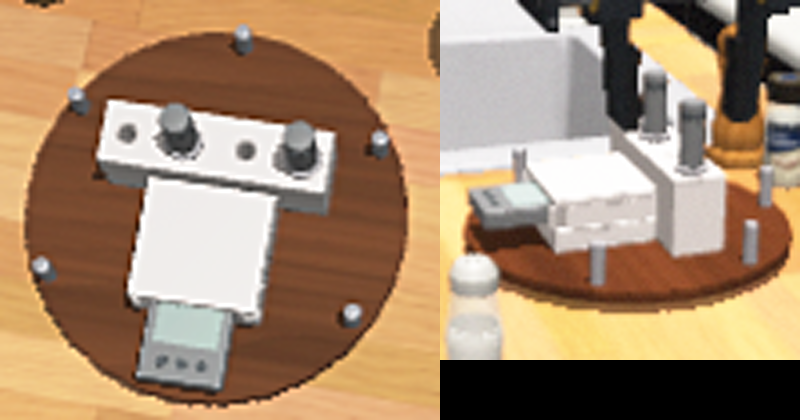

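Both probes stand upright with collars on the block, at (177,125) and (300,140), and the handset is in the slot at (187,345). One last angle and depth check.

```bash
python3 - <<'E'
from hs import *
C=cam('top');f=lambda L:[(222+x/4-.4,145+y/4-.4) for x,y in L]
op=ray(C,f([(246,150),(127,132)]),.085);st=ray(C,f([(351,310),(380,138),(243,33),(77,93),(41,262)]),.055)
carousel(op,st,[.021,-.063],[60,120,180,240,300],[0,.56,.153])
m=ray(C,f([(128,298),(259,315)]),.067);h=ray(C,f([(137,377),(222,388)]),.056);print('out of mouth',m[:,0].mean()-h[:,0].mean(),m.round(3),h.round(3))
E
```

```text
carousel deg 1.3499650469726745 [0.561 0.154] res 0.0014075784055442853
out of mouth 0.052380071623103264 [[0.479 0.196 0.067]
 [0.483 0.104 0.067]] [[0.427 0.18  0.056]
 [0.43  0.12  0.056]]
```

```bash
python3 -c "
from h import *
print(r.finish_job())"
```

```text
the job is handed in; nothing more can be done
None
```

The job is handed in, with no verdict returned: the carousel faces front to within about 1°, the handset is home in the slot, and both grey probes (the only two in the block) are seated upright in openings of their own.

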